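Show the well's mark to the bench camera with an inspection mirror

TASK

Lift the cap off the sample well and stand it, knob up, on the bench clear of the block. Then take the inspection mirror from its rest and hold it straight above the mark, where the camera's line of sight crosses, angled so that the camera sees the mark centred in the glass; finish while still holding the mirror there, steady and touching nothing but the gripper. Leave the other things on the bench where they are.

Things in the scene. Friction and masses are not known exactly. Their poses are not given: they have to be found in the camera images.
- mark (a point): black cross (34 mm) on a white disc on the floor of the sample well, 14 mm above the bench, facing up, hidden by the cap at first. The well is a round bore (60 mm wide) in the middle of a grey block 130 x 130 mm, 55 mm tall, fixed to the bench. z up, x and y along the block's sides.
- cap_knob (a point): middle of the knob of the loose black cap (60 g) over the well, 28 mm above the cap's underside. Knob: upright cylinder 22 mm across, 28 mm tall (top 14 mm above this point), on a flange 76 mm across, 8 mm thick; under it a plug 52 mm across, 6 mm tall, sits loosely in the well. z points up the knob. Standing on the bench, this point is 28 mm up.
- camera_lens (a point): front lens of the fixed bench camera beyond the block, 70 mm above the bench. z up; x level, from the mark out to the camera (lens 200 mm out); y level, across the view. It looks back and up: its line of sight rises 26.6 deg and meets the upright line through the mark 170 mm above the bench. Body 60 x 50 x 45 mm behind the lens, 100 mm tall in all; base 90 x 70 mm.
- mirror_handle (a point): centre of the handle of the loose inspection mirror (90 g): a bar 120 mm long (x), 14 wide (y), 16 thick (z). x points to the head; the glass looks to -z. At first it lies level, glass down, this point 58 mm up, in two saddles 45 mm either way along x (each 12 mm along x, 33 mm wide, cheeks up to 60 mm above the bench); lifts straight out.
- mirror_glass (a point): centre of the mirror's round head (54 mm across, 6 mm thick; glass 50 mm), on the handle's axis, 100 mm from the handle's centre along its +x. Same axes as the handle: z points out of the back, the glass looks to -z.
- rest: fixed mirror rest: a plate 130 x 60 mm, 10 mm thick, with two saddles; origin at the centre of its underside, x along the handle. It stands to the left or to the right of the block.
- rack: fixed white tube rack with eight capped tubes, 160 x 60 mm, 83 mm tall; origin at the centre of its underside, x along its length; it stands on the other side of the block from the rest. Bystander.
- wash_bottle: white squeeze bottle with a red cap and a bent spout, 60 mm across, 158 mm tall; loose bystander, origin at the centre of its underside.
- reagent: amber glass bottle with a blue cap, 64 mm across, 150 mm tall; loose bystander, origin at the centre of its underside.
- beaker: open glass beaker, 68 mm across the rim, 85 mm tall; loose bystander, origin at the centre of its underside.
- jar: white plastic jar, 56 mm across, 60 mm tall; loose bystander, origin at the centre of its underside.
- dish: shallow aluminium weighing dish, 90 mm across, 16 mm tall; loose bystander, origin at the centre of its underside.
- tip_box: grey box with a clear lid, 120 x 80 mm, 68 mm tall; loose bystander, origin at the centre of its underside.
There are look-alikes about, which are no part of the job. Leave any turquoise look-alike of the part that bears cap_knob alone.

How it is judged (in metres and radians):
On the way, in this order (a step that is already met when the one before it is completed fails the run):
1. the cap stands released on the bench, knob up, clear of the block (height (world z) of cap_knob below 0.036 m and angle between cap_knob's own z axis and vertical below 0.15 rad and horizontal distance between cap_knob and mark above 0.1 m and contact force between cap and the fingers below 0.1 N and linear speed of cap below 0.02 m/s), for 0.2 s.
2. the mirror is lifted out of its rest in the gripper (height (world z) of mirror_handle above 0.09 m and contact force between mirror and the fingers above 1 N and contact force between mirror and rest below 0.1 N and contact force between mirror and rack below 0.1 N and contact force between mirror and block below 0.1 N and contact force between mirror and camera below 0.1 N and contact force between mirror and cap below 0.1 N), for 0.2 s.
At the end, for the whole second after the job is handed in: Mirror still in the gripper, touching nothing else; glass centre within 15 mm of the line straight up from the mark, 152-188 mm above the bench; glass down and to the camera, leaning 31.7 deg (+-5.7), sideways +-5.7 deg. Cap released on the bench, knob up, over 100 mm from the mark (horizontal distance between mirror_glass and mark below 0.015 m and height (world z) of mirror_glass between 0.152 and 0.188 m and angle between mirror_glass's own z axis and vertical between 0.4535 and 0.6535 rad and angle between the z axis of mirror_glass and the y axis of camera_lens, either way round above 1.4708 rad and z of camera_lens in the frame of mirror_glass below -0.1 m and contact force between mirror and the fingers above 1 N and contact force between mirror and rest below 0.1 N and contact force between mirror and rack below 0.1 N and contact force between mirror and block below 0.1 N and contact force between mirror and camera below 0.1 N and contact force between mirror and cap below 0.1 N and contact force between mirror and wash_bottle below 0.1 N and contact force between mirror and reagent below 0.1 N and contact force between mirror and beaker below 0.1 N and contact force between mirror and jar below 0.1 N and contact force between mirror and dish below 0.1 N and contact force between mirror and tip_box below 0.1 N and height (world z) of cap_knob below 0.036 m and angle between cap_knob's own z axis and vertical below 0.15 rad and horizontal distance between cap_knob and mark above 0.1 m and contact force between cap and the fingers below 0.1 N and linear speed of mirror below 0.02 m/s and angular speed of mirror below 0.1 rad/s); the arm keeps its last pose, push and grip.
It fails at once if a bystander is pushed more than 30 mm or tipped (distance of any of wash_bottle, reagent, beaker, jar, dish, tip_box from where it was at the start of the episode above 0.03 m or angle between any of wash_bottle, reagent, beaker, jar, dish, tip_box's own z axis and vertical above 0.5 rad).
It also fails if it takes over 48 s, if anything falls off the work surface, if the arm or the gripper's body presses on something with over 40 N, if the wrist force passes 120 N, or if a joint passes its speed limit or range.

ROBOT

A 6-joint arm with a two-finger parallel gripper is mounted at the origin on the work surface. World frame = base frame: x ahead of the robot, y to its left, z up, the work surface at z = 0. Lengths are in mm, angles in rad, forces in N, time in s.
With the tool pointing down it reaches from about 275 to 1000 mm from the base axis. Payload 8.4 kg.
Tool frame: the origin (TCP) lies at the centre of the arm's flange, where the gripper is bolted on; the fingertips stand 173 mm ahead of it and the grasp point (between the pads) lies 155 mm ahead of it (r.nose_length is the distance from the TCP to the fingertips, in mm); z points along the fingers, y is the direction in which the jaws open and shut (so a half turn about z gives the same grasp; the last joint's range is limited). The gripper opens to 85 mm and grips with 20 to 120 N. Pads are 22 mm wide; open, the fingers measure 114 mm over their backs; the gripper's body (76 mm by 85 mm) begins 54 mm behind the grasp point. The pads swing forward as they close: fully open they stand 13 mm farther back than shut.
Start: joints at [1.271, 0.353, 1.633, -0, 1.155, -0.002], TCP at [183.385, 597.494, 404.681] pointing down, gripper open.
Joint ranges: [-2.63, 2.63], [-0.92, 2.1], [0.06, 2.66], [-1.3, 4.44], [0, 2.69], [-3.02, 3.02]. Speed limits (rad/s): [2.22, 2.22, 2.79, 3.14, 3.14, 3.14].

INTERFACE

Orientations are given as [roll, pitch, yaw] about the fixed x, y, z axes, in that order (R = Rz(yaw) Ry(pitch) Rx(roll)).
In Python, from rig import r, grab_frame, workorder gives the robot as it stands.
- The arm moves only by the tool carry_out, never from a script. Its argument "steps" is a list that holds one entry, the list of rows, each a list of 5 numbers: the opening in per cent of the stroke, from 0 (shut) to 100 (fully open), then the shift along the tool's x, y, z in m, then the turn about the tool's z in degrees. In form: [[[jaw, x, y, z, spin], ...]]. A call has 1 to 8 rows; each row is the pose to reach, as a shift and turn from the pose measured when the call began, along the tool's axes at that moment; what a row does not reach only later rows make up. A row lasts 1/10 s, in which the tool goes at most 50 mm and 8.59 degrees, less where a joint would pass 70% of its speed; a pose out of reach is approached as far as the arm can. A call with a gripper value outside its range is refused whole. The fingers move at their own pace and stop on an object; "squeeze" is the grip in N (left out, the last holds). Time passes only in rows, so rows that repeat a pose let the fingers close. It gives the time, the measured TCP pose, the force and the opening at its end, in the units of the state.
- r.sense(): the state, without advancing time (a new reading comes with each control period).
- grab_frame(name): name is "scene" or "top" or "wrist"; returns a dict with "image" (480x640x3 uint8, red, green, blue), "intrinsics" (3x3 intrinsics, pixels), "eye" and "rotation" of the camera in the world; the wrist camera has in their place "T_tool_cam" (4x4, takes a point from camera to tool coordinates, whose origin is the TCP and whose axes are the flange's). Camera axes: x right, y up, looking along -z (the intrinsics and any distortion apply to the point x, -y, -z); pixel columns grow to the right and rows downward; lengths in mm; the calibration is good to about 2 mm. A picture is of the moment at which its call begins: read the wrist's pose just before it. There is no depth.
- workorder.sign_off(): hands the job in, once; it reports no verdict.
The state is a dict: "clock": time; "qpos": joint angles; "qvel": joint speeds; "joint_efforts": joint torques, N m; "eef_pos": TCP position; "tcp_rot": TCP orientation; "contact_force": force on the tool from outside, world axes, zero at the start; "wrist_torque": the same for the moment, N m; "opening": opening from 0.0 (shut) to 1.0 (fully open).
Only numpy, scipy, OpenCV 4.12 (cv2) and the standard library are available. Lean on these libraries where they do the work, as an engineer would, in place of code of your own. Each camera call takes 0.05 s, during which the arm holds its last target.

## Working session

There is one attempt and no reset: what is moved stays moved. The work goes in short steps, Python scripts to look and compute and a tool call to move; the robot and the scene stay as the last step left them, time stands still between calls to the robot, and variables do not carry over. Pictures are saved under pics/ and viewed, and the job is handed in when it is done.

Besides the shell and the picture viewer there is one more tool, called by a JSON object that holds its "method" and its "body", one argument or row to a line. carry_out: Moves the arm, as the interface text tells. Its arguments: {"type":"object","properties":{"steps":{"type":"array","items":{"type":"array","items":{"type":"array","items":{"type":"number"}}}},"squeeze":{"type":"number"}},"required":["steps"]}

```bash
ls; mkdir -p pics; python3 - <<'E'
from rig import r, grab_frame, workorder
import cv2, numpy as np
print(r.sense())
for n in ("scene","top","wrist"):
    f=grab_frame(n); cv2.imwrite(f"pics/{n}0.png",f["image"][:,:,::-1])
    print(n,{k:np.round(v,3).tolist() for k,v in f.items() if k!="image"})
E
```

```text
pics
{'clock': 0.0, 'qpos': array([ 1.27056981e+00,  3.53662045e-01,  1.63414878e+00, -8.83750206e-06,
        1.15521537e+00, -2.41136168e-03]), 'qvel': array([-0.00099987, -0.00165714, -0.00108656,  0.00207635, -0.00067157,
       -0.00020971]), 'joint_efforts': array([-1.45331628e-04, -6.05238032e+01, -3.42078602e+01,  5.73000420e-05,
        8.99875537e-03,  1.74598597e-05]), 'eef_pos': array([183.33153203, 597.25328143, 403.94656662]), 'tcp_rot': array([-3.14015910e+00,  4.62333949e-06,  2.84378107e+00]), 'contact_force': array([ 0.00862264, -0.08810917, -0.78761231]), 'wrist_torque': array([ 0.00144256,  0.01475241, -0.09248372]), 'opening': 0.9999765003980878}
scene {'intrinsics': [[498.818, 0.0, 331.048], [0.0, 498.818, 237.396], [0.0, 0.0, 1.0]], 'eye': [1049.578, -667.538, 1298.883], 'rotation': [0.603, 0.006, 0.597]}
top {'intrinsics': [[526.626, 0.0, 314.035], [0.0, 526.626, 251.69], [0.0, 0.0, 1.0]], 'eye': [463.393, -4.213, 1623.14], 'rotation': [0.074, -0.008, -1.558]}
wrist {'intrinsics': [[339.765, 0.0, 319.408], [0.0, 339.765, 235.405], [0.0, 0.0, 1.0]], 'T_tool_cam': [[0.001, 0.948, 0.318, 82.499], [1.0, -0.0, -0.001, -1.371], [-0.001, 0.318, -0.948, 31.433], [0.0, 0.0, 0.0, 1.0]]}
```

View pics/scene0.png

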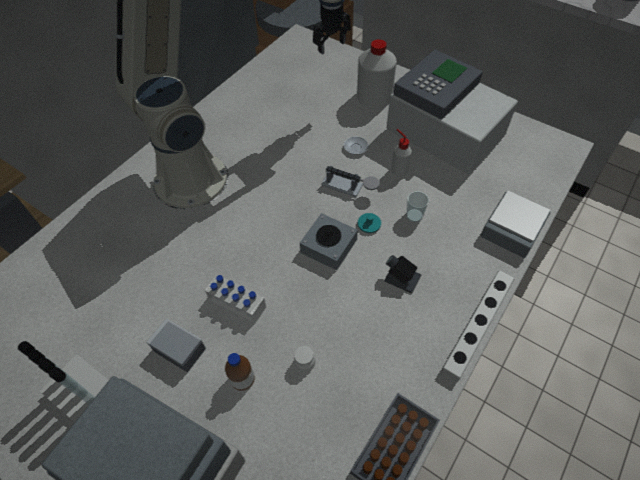

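View pics/top0.png

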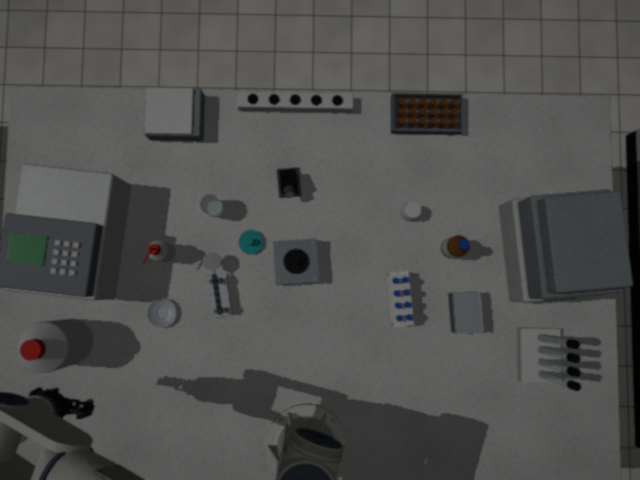

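View pics/wrist0.png

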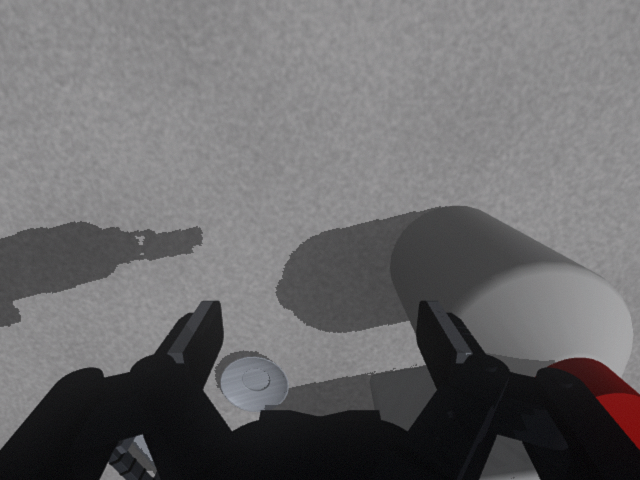

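The scene and top views show the block near top pixel (297,262) with the black cap on it. The rest and mirror are to its left at about (220,290), with the head at (211,261), and the rack is to its right. The turquoise look-alike is at (252,242) and the camera at (288,185). The wrist view shows no target. I'll zoom in and measure next.

```bash
cat > h.py <<'E'
import numpy as np, cv2
from rig import r, grab_frame
from scipy.spatial.transform import Rotation as Ro
def cam(f,s=None):
    K=np.array(f["intrinsics"])
    if "eye" in f: return K,np.array(f["eye"],float),Ro.from_euler("xyz",f["rotation"]).as_matrix()
    T=np.array(f["T_tool_cam"]); R=Ro.from_euler("xyz",s["tcp_rot"]).as_matrix()
    return K,R@T[:3,3]+s["eef_pos"],R@T[:3,:3]
def ray(c,u,v):
    K,e,R=c; d=np.linalg.inv(K)@[u,v,1.]; return e,R@[d[0],-d[1],-d[2]]
def onz(c,u,v,z):
    e,d=ray(c,u,v); return e+d*(z-e[2])/d[2]
def proj(c,p):
    K,e,R=c; q=R.T@(np.asarray(p,float)-e); w=K@[q[0],-q[1],-q[2]]; return w[:2]/w[2]
def shot(n):
    s=r.sense(); f=grab_frame(n); return f["image"],cam(f,s),s
E
python3 - <<'E'
from h import *
im,c,s=shot("top"); im2,c2,_=shot("scene")
cv2.imwrite("pics/topz.png",cv2.resize(im[150:350,130:430],None,fx=2.6,fy=2.6,interpolation=3)[:,:,::-1])
cv2.imwrite("pics/scenez.png",cv2.resize(im2[120:300,290:450],None,fx=3.3,fy=3.3,interpolation=3)[:,:,::-1])
for n,u,v,z in [("cap",297,262,63),("block",297,262,55),("camera",288,185,60),("turq",252,242,20),("head",211,261,58),("rest",220,295,50),("rack",401,300,80),("jar",411,212,60),("beaker",211,206,85),("wash",158,250,150),("dish",163,313,10),("box",467,312,68),("reag",457,246,150)]:
    print(n,onz(c,u,v,z).round(0), proj(c2,onz(c,u,v,z)).round(0))
E
```

```text
cap [548.  34.  63.] [327. 234.]
block [549.  34.  55.] [327. 236.]
camera [779.  65.  60.] [398. 264.]
turq [610. 174.  20.] [368. 221.]
head [548. 290.  58.] [371. 182.]
rest [448. 262.  50.] [341. 176.]
rack [ 440. -272.   80.] [232. 288.]
jar [ 703. -305.   60.] [302. 351.]
beaker [709. 289.  85.] [415. 198.]
wash [572. 421. 150.] [401. 141.]
dish [391. 440.  10.] [355. 146.]
box [ 407. -468.   68.] [175. 339.]
reag [ 594. -417.  150.] [237. 349.]
```

View pics/topz.png

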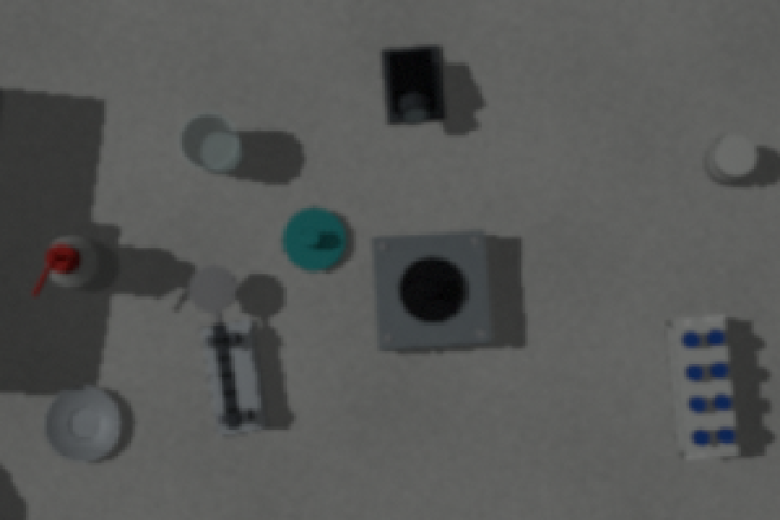

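View pics/scenez.png

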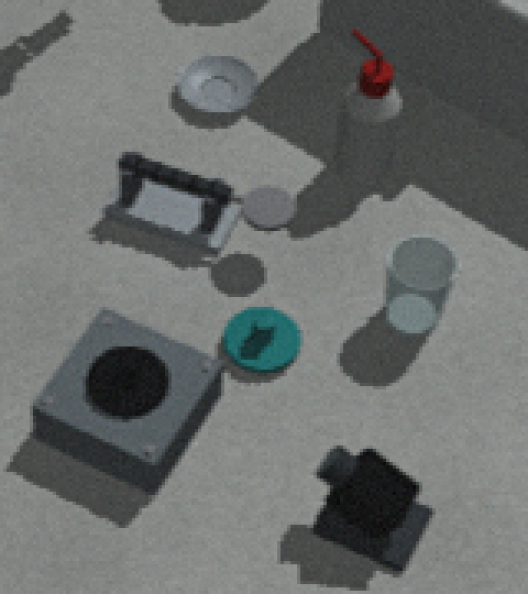

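{"method": "carry_out", "body": {
  "steps": [
    [[100,-0.515,-0.431,0,-17],[100,-0.515,-0.431,0,-17],[100,-0.515,-0.431,0,-17],[100,-0.515,-0.431,0,-17],[100,-0.515,-0.431,0,-17],[100,-0.515,-0.431,0,-17],[100,-0.515,-0.431,0,-17],[100,-0.515,-0.431,0,-17]]
  ]
}}

```text
clock: 1.05
eef_pos: [401.9, 260.2, 404.9]
tcp_rot: [-3.141, 0.0, 3.141]
contact_force: [1.1, 1.3, 0.7]
opening: 1.002
```

```bash
cat > go.py <<'E'
import sys
from h import *
s=r.sense(); R=Ro.from_euler("xyz",s["tcp_rot"]).as_matrix()
def to(x,y,z,yawdeg=None):
    d=R.T@(np.array([x,y,z])-s["eef_pos"]); y0=np.degrees(np.arctan2(R[1,0],R[0,0]))
    sp=0 if yawdeg is None else -((yawdeg-y0+180)%360-180)
    print("shift m",(d/1000).round(4),"spin",round(sp,2))
if __name__=="__main__":
    print("t",round(s["clock"],2),"pos",s["eef_pos"].round(1),"rpy",np.degrees(s["tcp_rot"]).round(2),"F",s["contact_force"].round(1),"op",round(s["opening"],3),"q",s["qpos"].round(2))
    if len(sys.argv)>1: to(*map(float,sys.argv[1:]))
E
python3 go.py 549 34 404 180
```

```text
t 1.05 pos [401.9 260.2 404.9] rpy [-1.7998e+02  2.0000e-02  1.7995e+02] F [1.1 1.3 0.7] op 1.002 q [ 0.57  0.12  1.94 -0.    1.08 -1.  ]
shift m [-0.1473 -0.2261  0.001 ] spin -0.05
```

```bash
python3 - <<'E'
from h import *
im,c,s=shot("wrist"); cv2.imwrite("pics/w1.png",im[:,:,::-1])
E
```

{"method": "carry_out", "body": {
  "steps": [
    [[100,-0.147,-0.226,0,0],[100,-0.147,-0.226,0,0],[100,-0.147,-0.226,0,0],[100,-0.147,-0.226,0,0],[100,-0.147,-0.226,0,0],[100,-0.147,-0.226,0,0],[100,-0.147,-0.226,0,0]]
  ]
}}

```text
clock: 1.8
eef_pos: [552.8, 26.2, 405.9]
tcp_rot: [-3.137, 0.003, 3.135]
contact_force: [0.1, -0.1, -0.5]
opening: 1.001
```

```bash
python3 - <<'E'
from h import *
im,c,s=shot("wrist"); cv2.imwrite("pics/w2.png",im[:,:,::-1]); print(s["eef_pos"],s["tcp_rot"],s["qvel"].round(3))
np.savez("w2.npz",im=im,K=c[0],e=c[1],R=c[2])
E
```

```text
[552.79422253  26.24993803 405.8578207 ] [-3.13726671e+00  2.94184593e-03  3.13540493e+00] [ 0.056 -0.022  0.041  0.022  0.009  0.049]
```

View pics/w1.png

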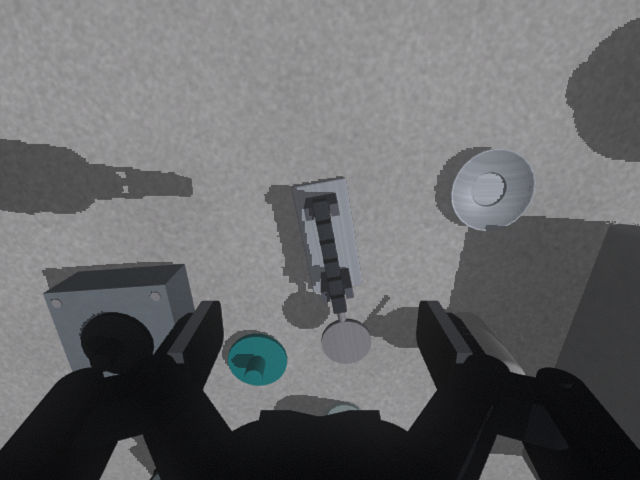

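View pics/w2.png

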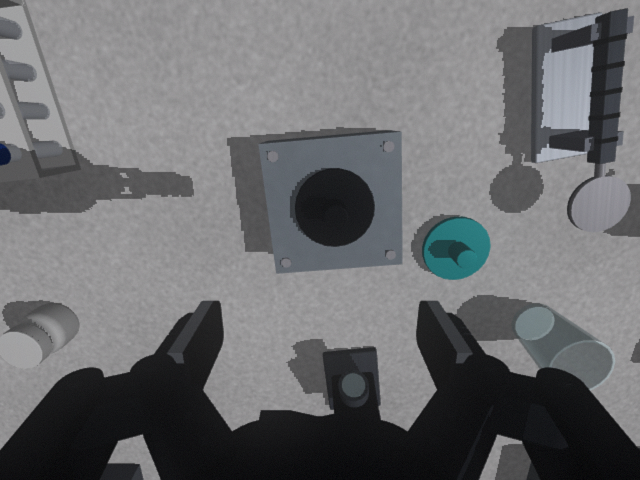

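```bash
python3 - <<'E'
from h import *
d=np.load("w2.npz"); im=d["im"]; c=(d["K"],d["e"],d["R"])
g=cv2.cvtColor(im,cv2.COLOR_RGB2GRAY)
roi=np.zeros_like(g); roi[150:262,272:398]=255
m=((g<60)&(roi>0)).astype(np.uint8)
cs,_=cv2.findContours(m,0,1); k=max(cs,key=cv2.contourArea); el=cv2.fitEllipse(k); print(el)
P=np.array([onz(c,*p[0],63) for p in k]); (x,y),rad=cv2.minEnclosingCircle(P[:,:2].astype(np.float32)); print("cap",x,y,rad)
# block top mask
hsv=cv2.cvtColor(im,cv2.COLOR_RGB2HSV)
print(im[170,280],im[250,390],im[100,300],im[140,200],im[207,300],im[210,335])
b=[onz(c,*p,55) for p in [(261,144),(400,131),(402,264),(276,272)]]
b=np.array(b); print(b.round(1), "mean",b.mean(0).round(1)); print([np.linalg.norm(b[i]-b[i-1]).round(1) for i in range(4)])
sc=np.array([onz(c,*p,55) for p in [(273,156),(389,146),(391,255),(287,262)]]);print("screws",sc.mean(0))
crop=cv2.resize(np.clip(im[150:265,270:400].astype(int)*3,0,255).astype(np.uint8),None,fx=5,fy=5); cv2.imwrite("pics/cap.png",crop[:,:,::-1])
E
```

```text
((332.7388000488281, 206.65724182128906), (77.25399780273438, 82.0188980102539), 96.36557006835938)
cap 548.3271484375 35.772178649902344 39.76177215576172
[ 94 101 108] [93 94 98] [149 148 148] [155 156 156] [29 28 31] [25 26 28]
[[490.3 -29.   55. ]
 [479.6  96.6  55. ]
 [609.4 107.8  55. ]
 [617.9 -21.3  55. ]] mean [549.3  38.5  55. ]
[np.float64(127.9), np.float64(126.0), np.float64(130.3), np.float64(129.3)]
screws [549.99348487  38.82373567  55.        ]
```

View pics/cap.png

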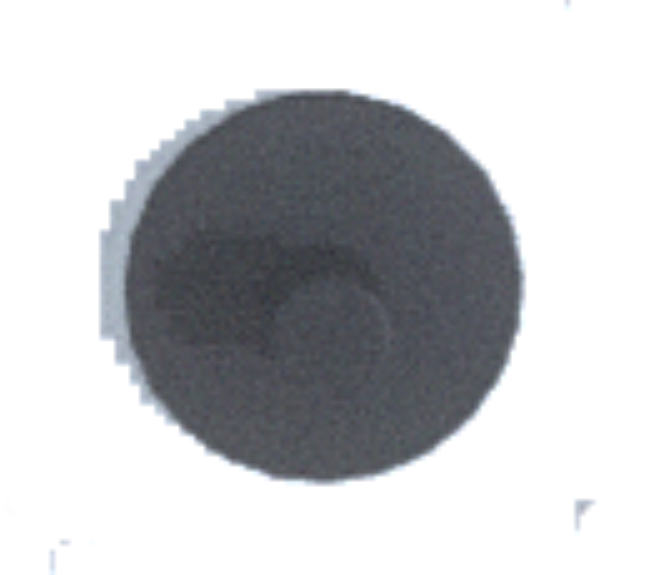

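```bash
python3 - <<'E'
from h import *
d=np.load("w2.npz"); c=(d["K"],d["e"],d["R"])
print("flange",onz(c,334.8,207.2,63),"knob",onz(c,336.2,216.6,91), "L",onz(c,270+126/5,207.2,63),onz(c,270+522/5,207.2,63))
t=shot("top"); im=t[0]
print("top flange",onz(t[1],296.2,261,63))
im2,c,s=shot("wrist"); cv2.imwrite("pics/w3.png",im2[:,:,::-1]); print(s["eef_pos"],s["tcp_rot"])
crop=cv2.resize(np.clip(im2[150:265,270:400].astype(int)*3,0,255).astype(np.uint8),None,fx=5,fy=5); cv2.imwrite("pics/cap2.png",crop[:,:,::-1])
np.savez("w3.npz",im=im2,K=c[0],e=c[1],R=c[2])
E
python3 go.py 549 39 300 180
```

```text
flange [547.63511908  38.35168902  63.        ] knob [548.99668374  38.48827991  91.        ] L [547.46929991   1.09688556  63.        ] [547.8007735   75.56947967  63.        ]
top flange [551.01621022  36.5959092   63.        ]
[551.13600437  28.69472428 405.60127524] [-3.13827848e+00  1.17740350e-03  3.13721755e+00]
t 1.95 pos [550.8  29.4 405.7] rpy [-1.7981e+02  7.0000e-02  1.7982e+02] F [-0.1 -0.2  0.8] op 1.003 q [ 0.05  0.24  1.79 -0.    1.11 -1.51]
shift m [0.002  0.01   0.1057] spin -0.18
```

View pics/cap2.png

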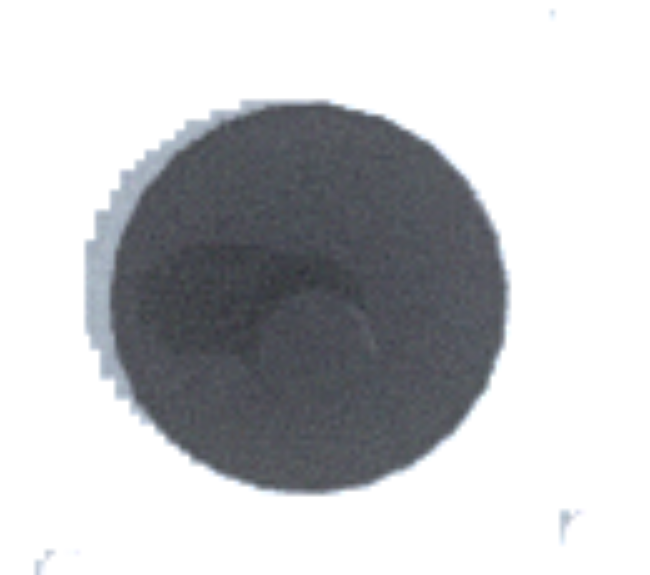

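View pics/w3.png

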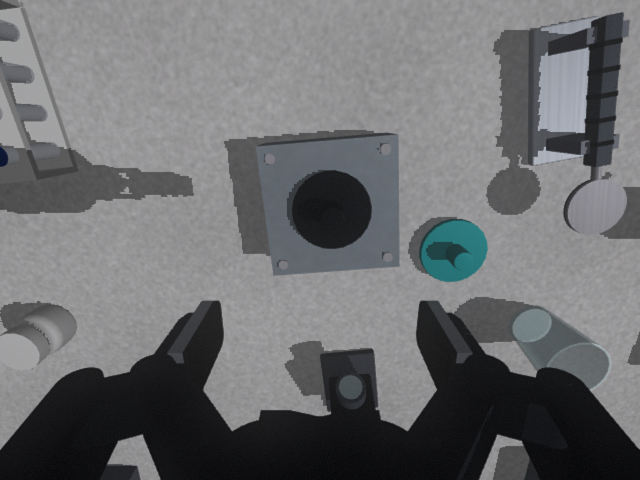

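```bash
python3 - <<'E'
from h import *
d=np.load("w3.npz"); c=(d["K"],d["e"],d["R"]); im=d["im"]
print("flange",onz(c,331.8,209.4,63), "knob",onz(c,270+315/5,150+345/5,91))
sc=np.array([onz(c,*p,55) for p in [(270,159),(385,149),(388,257),(283,265)]]);print("screws",sc.mean(0))
L=onz(c,350,388,70);print("lens",L, "dist",np.linalg.norm(L[:2]-[549,38.5]),np.degrees(np.arctan2(L[1]-38.5,L[0]-549)))
e=sc[3]-sc[0]+sc[2]-sc[1]; print("block yaw",np.degrees(np.arctan2(e[1],e[0])))
# mirror from w1
E
python3 - <<'E'
import sys; sys.path.insert(0,'.')
from h import *
im,c,s=shot("top")
cv2.imwrite("pics/topcam.png",cv2.resize(np.clip(im[155:215,265:320].astype(int)*3,0,255).astype(np.uint8),None,fx=9,fy=9,interpolation=2)[:,:,::-1])
E
```

```text
flange [547.4112636   38.32530196  63.        ] knob [548.8385183   38.49509497  91.        ]
screws [550.32376926  38.25203469  55.        ]
lens [750.14555131  59.97409967  70.        ] dist 202.28858041603004 6.09375939262062
block yaw 4.614870893363608
```

View pics/topcam.png

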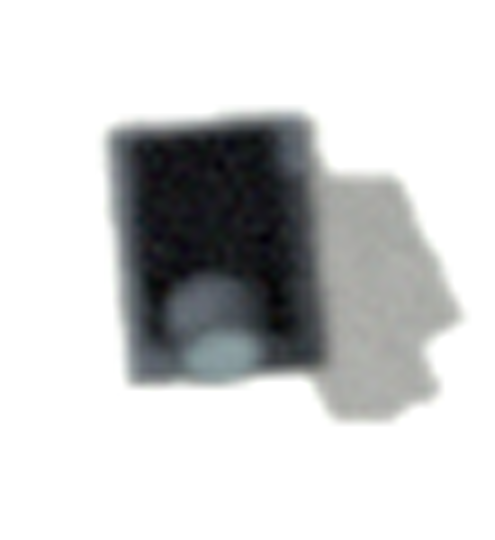

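{"method": "carry_out", "body": {
  "steps": [
    [[100,0.002,0.009,0.105,0],[100,0.002,0.009,0.105,0],[100,0.002,0.009,0.105,0],[100,0.002,0.009,0.105,0]]
  ]
}}

```text
clock: 2.4
eef_pos: [548.2, 39.3, 300.4]
tcp_rot: [-3.138, -0.001, 3.141]
contact_force: [0.3, 0.1, -0.4]
opening: 1.0
```

```bash
python3 - <<'E'
from h import *
im,c,s=shot("wrist"); cv2.imwrite("pics/w4.png",np.clip(im.astype(int)*2,0,255).astype(np.uint8)[:,:,::-1]); print(s["eef_pos"],s["tcp_rot"])
np.savez("w4.npz",im=im,K=c[0],e=c[1],R=c[2])
E
```

```text
[548.24537183  39.34545687 300.4093024 ] [-3.13807088e+00 -1.47075567e-03  3.14100913e+00]
```

View pics/w4.png

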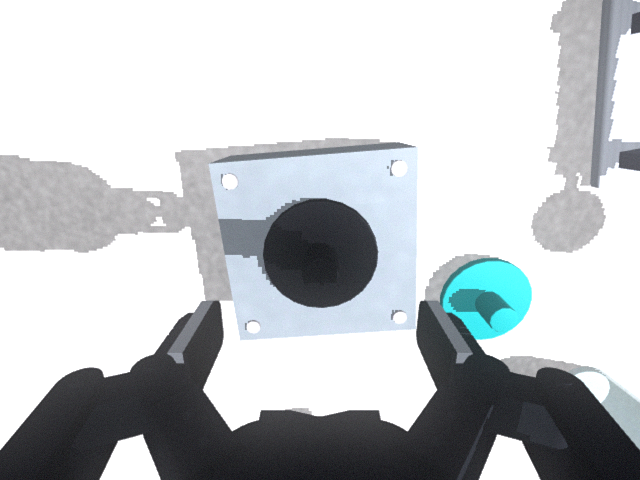

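{"method": "carry_out", "body": {
  "steps": [
    [[100,-0.001,-0.001,0.03,0],[100,-0.001,-0.001,0.05,0],[100,-0.001,-0.001,0.061,0],[100,-0.001,-0.001,0.061,0],[0,-0.001,-0.001,0.061,0],[0,-0.001,-0.001,0.061,0],[0,-0.001,-0.001,0.061,0],[0,-0.001,-0.001,0.061,0]]
  ],
  "squeeze": 40
}}

```text
clock: 3.25
eef_pos: [550.5, 37.9, 241.7]
tcp_rot: [-3.138, 0.003, 3.141]
contact_force: [-0.5, -0.1, 1.1]
opening: 0.332
```

{"method": "carry_out", "body": {
  "steps": [
    [[0,0,0,0,0],[0,0,0,0,0],[0,0,0,0,0],[0,0,0,0,0]]
  ]
}}

```text
clock: 3.65
eef_pos: [550.7, 37.9, 241.9]
tcp_rot: [-3.138, 0.003, 3.141]
contact_force: [-0.7, 0.0, 3.8]
opening: 0.244
```

```bash
python3 go.py 549 38.5 330 180;  python3 - <<'E'
from h import *
im,c,s=shot("wrist"); cv2.imwrite("pics/w5.png",np.clip(im.astype(int)*2,0,255).astype(np.uint8)[:,:,::-1])
E
```

```text
t 3.65 pos [550.7  37.9 241.9] rpy [-179.81    0.18  179.94] F [-0.7  0.   3.8] op 0.244 q [ 0.07  0.45  1.92 -0.    0.77 -1.5 ]
shift m [ 0.0014  0.0003 -0.0881] spin -0.06
```

View pics/w5.png

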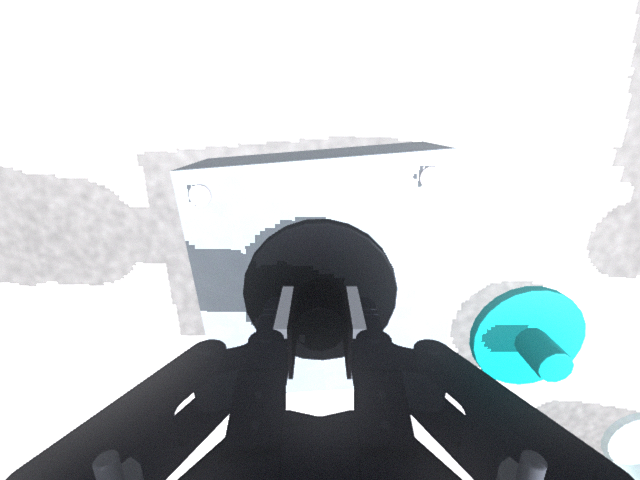

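{"method": "carry_out", "body": {
  "steps": [
    [[0,0,0,-0.02,0],[0,0,0,-0.05,0],[0,0,0,-0.06,0],[0,0.03,-0.04,-0.06,0],[0,0.06,-0.09,-0.06,0],[0,0.07,-0.13,-0.06,0],[0,0.07,-0.158,-0.06,0],[0,0.07,-0.158,-0.06,0]]
  ]
}}

```text
clock: 4.5
eef_pos: [479.7, -122.5, 301.8]
tcp_rot: [-3.138, 0.003, 3.138]
contact_force: [0.7, 0.7, -0.8]
opening: 0.24
```

```bash
python3 go.py 480 -120 193 180;  python3 - <<'E'
from h import *
im,c,s=shot("wrist"); cv2.imwrite("pics/w6.png",np.clip(im.astype(int)*2,0,255).astype(np.uint8)[:,:,::-1])
E
```

```text
t 4.5 pos [ 479.7 -122.5  301.8] rpy [-179.77    0.19  179.77] F [ 0.7  0.7 -0.8] op 0.24 q [-0.25  0.28  2.   -0.    0.85 -1.82]
shift m [1.000e-04 3.000e-03 1.088e-01] spin -0.23
```

View pics/w6.png

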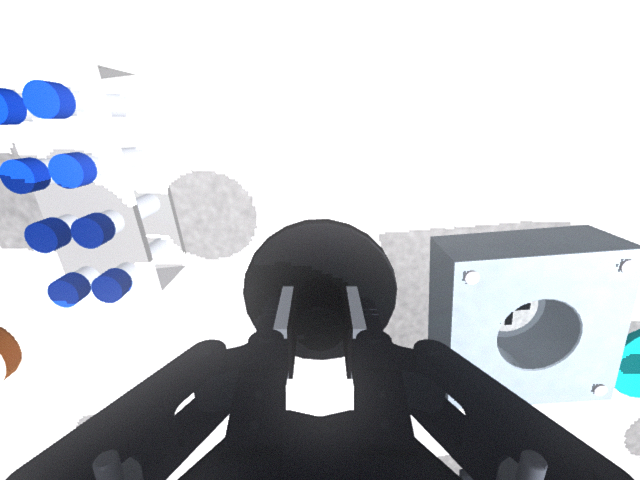

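Picture w6 shows the cap held level in the jaws and the well open, with the mark visible at (517,318). I'll set the cap down.

{"method": "carry_out", "body": {
  "steps": [
    [[0,0,0,0.04,0],[0,0,0,0.08,0],[0,0,0,0.1,0],[0,0,0,0.104,0],[0,0,0,0.106,0],[0,0,0,0.108,0],[0,0,0,0.109,0],[0,0,0,0.109,0]]
  ]
}}

```text
clock: 5.35
eef_pos: [480.6, -121.6, 193.5]
tcp_rot: [-3.138, 0.004, 3.138]
contact_force: [0.3, -0.3, -0.8]
opening: 0.242
```

```bash
python3 go.py
```

```text
t 5.35 pos [ 480.6 -121.6  193.5] rpy [-179.8     0.26  179.77] F [ 0.3 -0.3 -0.8] op 0.242 q [-0.25  0.47  2.06 -0.    0.61 -1.81]
```

Not in contact yet, so I'll lower a little more.

{"method": "carry_out", "body": {
  "steps": [
    [[0,0,0,0.001,0],[0,0,0,0.002,0],[0,0,0,0.002,0],[0,0,0,0.002,0]]
  ]
}}

```text
clock: 5.75
eef_pos: [481.0, -121.7, 192.8]
tcp_rot: [-3.138, 0.006, 3.137]
contact_force: [-3.3, 2.0, 14.9]
opening: 0.242
```

```bash
python3 go.py
```

```text
t 5.75 pos [ 481.  -121.7  192.8] rpy [-179.78    0.34  179.76] F [-3.3  2.  14.9] op 0.242 q [-0.25  0.47  2.06 -0.    0.61 -1.81]
```

{"method": "carry_out", "body": {
  "steps": [
    [[100,0,0,-0.001,0],[100,0,0,-0.001,0],[100,0,0,-0.001,0],[100,0,0,-0.001,0],[100,0,0,-0.001,0],[100,0,0,-0.001,0],[100,0,0,-0.03,0],[100,0,0,-0.07,0]]
  ]
}}

```text
clock: 6.55
eef_pos: [479.7, -121.2, 261.8]
tcp_rot: [-3.139, 0.001, 3.137]
contact_force: [0.7, -0.3, 0.2]
opening: 1.0
```

{"method": "carry_out", "body": {
  "steps": [
    [[100,0,0,-0.05,0],[100,0,0,-0.1,0],[100,0,0,-0.14,0],[100,0,0,-0.14,0]]
  ]
}}

```text
clock: 6.95
eef_pos: [481.0, -121.2, 407.4]
tcp_rot: [-3.136, 0.011, 3.137]
contact_force: [1.6, -0.4, -0.1]
opening: 1.003
```

```bash
python3 go.py 420 262 400 180;  python3 - <<'E'
from h import *
im,c,s=shot("wrist"); cv2.imwrite("pics/w7.png",np.clip(im.astype(int)*2,0,255).astype(np.uint8)[:,:,::-1])
d=np.load("w2.npz"); im=d["im"]
im,c,s=shot("top"); print("lens top",onz(c,289.7,194.4,70))
E
```

```text
t 6.95 pos [ 481.  -121.2  407.4] rpy [-179.71    0.62  179.77] F [ 1.6 -0.4 -0.1] op 1.003 q [-0.25  0.15  1.9  -0.    1.08 -1.81]
shift m [0.0626 0.3829 0.0048] spin -0.23
lens top [749.13026628  58.73173629  70.        ]
```

View pics/w7.png

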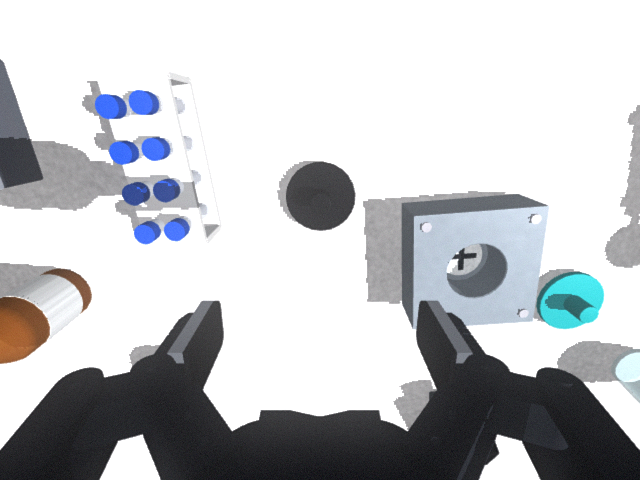

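Picture w7 shows the cap standing knob up at (320,195), and the cross visible in the well at (467,259). Next I'll go over the mirror.

{"method": "carry_out", "body": {
  "steps": [
    [[100,0.032,0.391,0.005,0],[100,0.032,0.391,0.005,0],[100,0.032,0.391,0.005,0],[100,0.032,0.391,0.005,0],[100,0.032,0.391,0.005,0],[100,0.032,0.391,0.005,0],[100,0.032,0.391,0.005,0],[100,0.032,0.391,0.005,0]]
  ]
}}

```text
clock: 7.85
eef_pos: [447.9, 272.5, 393.8]
tcp_rot: [-3.137, 0.0, 3.138]
contact_force: [0.8, -0.1, -0.2]
opening: 0.995
```

{"method": "carry_out", "body": {
  "steps": [
    [[100,0,0,0,0],[100,0,0,0,0]]
  ]
}}

```text
clock: 8.05
eef_pos: [447.0, 273.0, 391.4]
tcp_rot: [-3.134, -0.003, 3.141]
contact_force: [0.1, -0.0, -0.3]
opening: 1.0
```

```bash
python3 - <<'E'
from h import *
im,c,s=shot("wrist"); print(s["eef_pos"],s["tcp_rot"],s["qvel"].round(3))
np.savez("w8.npz",im=im,K=c[0],e=c[1],R=c[2])
cv2.imwrite("pics/w8.png",np.clip(im.astype(int)*2,0,255).astype(np.uint8)[:,:,::-1])
u0,v0=proj(c,[450,270,60]).astype(int); print(u0,v0)
E
```

```text
[447.02835961 272.99998252 391.38701043] [-3.13422878 -0.00339775  3.1407427 ] [-0.041 -0.022  0.01  -0.007  0.007 -0.01 ]
319 221
```

View pics/w8.png

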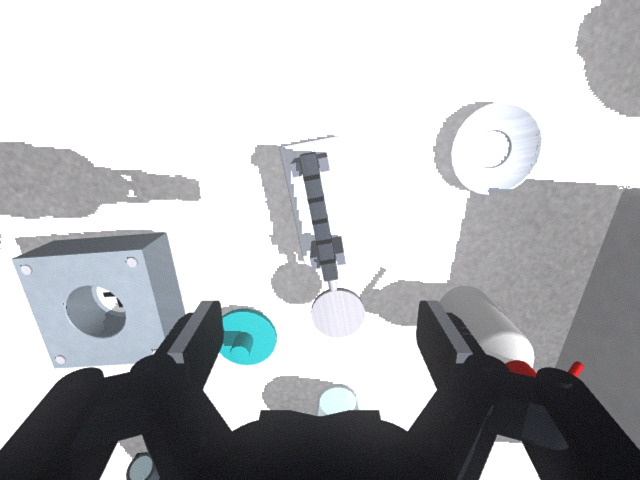

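```bash
python3 - <<'E'
from h import *
d=np.load("w8.npz"); im=d["im"]; 
cv2.imwrite("pics/h8.png",cv2.resize(np.clip(im[140:345,260:400].astype(int)*1.6,0,255).astype(np.uint8),None,fx=4,fy=2.9)[:,:,::-1])
c=(d["K"],d["e"],d["R"])
H=cv2.cvtColor(im,cv2.COLOR_RGB2GRAY)
for v in range(150,284,6): 
    x=np.where(H[v,285:360]<70)[0]+285; print(v,(x.min(),x.max(),len(x)) if len(x) else None)
E
```

```text
150 None
156 (np.int64(299), np.int64(326), 28)
162 (np.int64(291), np.int64(318), 28)
168 (np.int64(296), np.int64(318), 23)
174 (np.int64(299), np.int64(319), 20)
180 (np.int64(304), np.int64(319), 16)
186 (np.int64(305), np.int64(320), 16)
192 (np.int64(307), np.int64(322), 16)
198 (np.int64(308), np.int64(323), 16)
204 (np.int64(309), np.int64(324), 16)
210 (np.int64(310), np.int64(325), 16)
216 (np.int64(312), np.int64(326), 15)
222 (np.int64(312), np.int64(327), 16)
228 (np.int64(314), np.int64(328), 15)
234 (np.int64(315), np.int64(330), 16)
240 (np.int64(313), np.int64(340), 28)
246 (np.int64(311), np.int64(342), 32)
252 (np.int64(311), np.int64(342), 32)
258 (np.int64(317), np.int64(335), 19)
264 (np.int64(317), np.int64(335), 19)
270 (np.int64(322), np.int64(336), 15)
276 (np.int64(324), np.int64(336), 13)
282 None
```

View pics/h8.png

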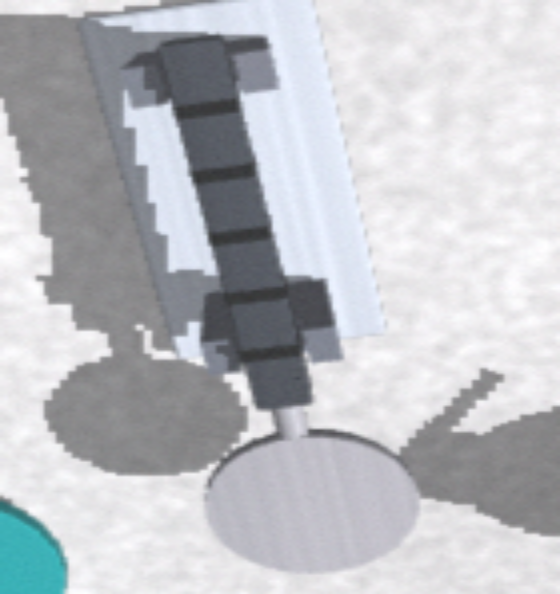

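```bash
python3 - <<'E'
from h import *
d=np.load("w8.npz"); c=(d["K"],d["e"],d["R"])
T=onz(c,309.5,153.8,66);H=onz(c,330.8,279.7,66);G=onz(c,338,313,61)
print(T,H,G,np.linalg.norm(H-T),(T+H)/2, np.linalg.norm(G[:2]-T[:2]))
A=onz(c,311.5+.5,180,66);B=onz(c,322.5+.5,234,66)
for p,q in ((T,H),(A,B),(T,G)): print(np.degrees(np.arctan2(q[1]-p[1],q[0]-p[0])))
print("width",np.linalg.norm(onz(c,310,210,66)-onz(c,326,210,66)), onz(c,318,210,66))
E
python3 go.py
```

```text
[389.14135762 261.31885383  66.        ] [506.293335   280.54449776  66.        ] [545.50124252 288.30322595  61.        ] 118.71904307627736 [447.71734631 270.9316758   66.        ] 158.6712637564736
9.319656694811215
11.137757143011076
9.791577665269704
width 14.248139013201033 [437.97398523 268.43482575  66.        ]
t 8.1 pos [447.3 272.1 391.9] rpy [-1.7959e+02 -1.6000e-01  1.7987e+02] F [-0.2 -0.5  0.4] op 0.997 q [ 0.55  0.21  1.86 -0.01  1.08 -1.02]
```

{"method": "carry_out", "body": {
  "steps": [
    [[100,0,-0.001,0.05,-8],[100,0,-0.001,0.09,-10],[100,0,-0.001,0.12,-10],[100,0,-0.001,0.12,-10],[100,0,-0.001,0.12,-10]]
  ]
}}

```text
clock: 8.6
eef_pos: [447.3, 269.1, 271.9]
tcp_rot: [-3.134, -0.005, -2.971]
contact_force: [0.6, 0.6, -0.0]
opening: 0.998
```

```bash
python3 go.py 447.5 270.5 213 190;  python3 - <<'E'
from h import *
im,c,s=shot("wrist"); cv2.imwrite("pics/w9.png",np.clip(im.astype(int)*1.6,0,255).astype(np.uint8)[:,:,::-1])
E
```

```text
t 8.6 pos [447.3 269.1 271.9] rpy [-179.58   -0.31 -170.22] F [ 0.6  0.6 -0. ] op 0.998 q [ 0.54  0.37  1.96 -0.01  0.82 -1.2 ]
shift m [-0.0008  0.0018  0.0589] spin -0.22
```

View pics/w9.png

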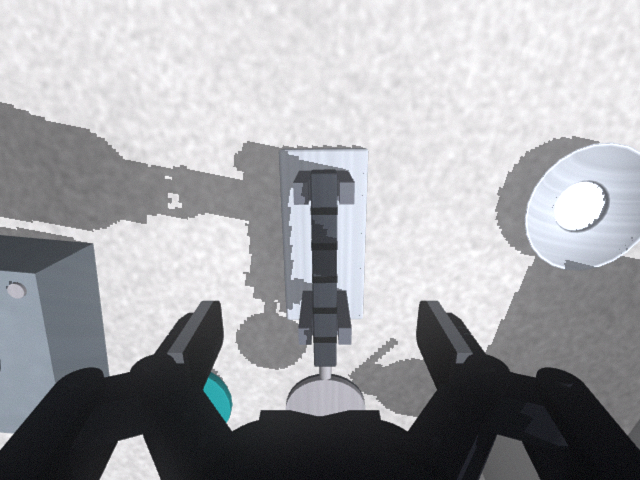

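{"method": "carry_out", "body": {
  "steps": [
    [[100,-0.001,0.002,0.03,0],[100,-0.001,0.002,0.05,0],[100,-0.001,0.002,0.059,0],[100,-0.001,0.002,0.059,0],[0,-0.001,0.002,0.059,0],[0,-0.001,0.002,0.059,0],[0,-0.001,0.002,0.059,0],[0,-0.001,0.002,0.059,0]]
  ],
  "squeeze": 30
}}

```text
clock: 9.45
eef_pos: [448.4, 271.5, 214.6]
tcp_rot: [-3.136, -0.002, -2.971]
contact_force: [0.6, -0.6, 0.3]
opening: 0.33
```

{"method": "carry_out", "body": {
  "steps": [
    [[0,0,0,0,0],[0,0,0,0,0],[0,0,0,0,0],[0,0,0,0,0],[0,0,0,0,0]]
  ]
}}

```text
clock: 9.95
eef_pos: [448.5, 271.6, 214.8]
tcp_rot: [-3.136, -0.002, -2.971]
contact_force: [-1.9, 0.5, 4.5]
opening: 0.158
```

```bash
python3 go.py
```

```text
t 9.95 pos [448.5 271.6 214.8] rpy [-1.7966e+02 -1.1000e-01 -1.7020e+02] F [-1.9  0.5  4.5] op 0.158 q [ 0.54  0.46  1.98 -0.01  0.7  -1.19]
```

{"method": "carry_out", "body": {
  "steps": [
    [[0,0,0,-0.02,0],[0,0,0,-0.05,0],[0,0,0,-0.09,0],[0,0,0,-0.12,0],[0,0,0,-0.12,0],[0,0,0,-0.12,0],[0,0,0,-0.12,0],[0,0,0,-0.12,0]]
  ]
}}

```text
clock: 10.75
eef_pos: [448.1, 272.0, 333.3]
tcp_rot: [-3.135, -0.004, -2.971]
contact_force: [-0.7, -0.2, -1.1]
opening: 0.156
```

```bash
python3 go.py 452 30 335 185;  python3 - <<'E'
from h import *
im,c,s=shot("wrist"); cv2.imwrite("pics/w10.png",np.clip(im.astype(int)*1.6,0,255).astype(np.uint8)[:,:,::-1])
E
```

```text
t 10.75 pos [448.1 272.  333.3] rpy [-179.6    -0.26 -170.2 ] F [-0.7 -0.2 -1.1] op 0.156 q [ 0.54  0.28  1.91 -0.01  0.95 -1.19]
shift m [ 3.740e-02 -2.392e-01  1.000e-04] spin 4.8
```

View pics/w10.png

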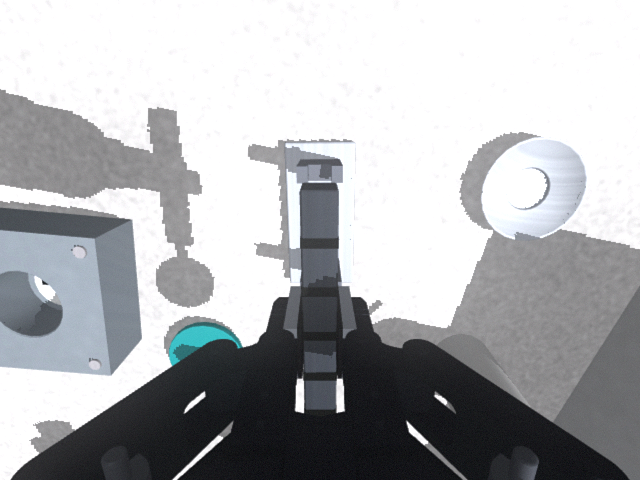

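Picture w10 shows the mirror out of the rest and held centrally, tail at (319,184), still level. I'll move to the near edge of the block so I can pivot it there.

{"method": "carry_out", "body": {
  "steps": [
    [[0,0.037,-0.239,0,5],[0,0.037,-0.239,0,5],[0,0.037,-0.239,0,5],[0,0.037,-0.239,0,5],[0,0.037,-0.239,0,5],[0,0.037,-0.239,0,5],[0,0.037,-0.239,0,5],[0,0.037,-0.239,0,5]]
  ]
}}

```text
clock: 11.6
eef_pos: [452.4, 30.8, 334.9]
tcp_rot: [-3.135, -0.004, -3.058]
contact_force: [-0.9, -0.2, -2.2]
opening: 0.157
```

```bash
python3 go.py 452 30 221 185;  python3 - <<'E'
from h import *
im,c,s=shot("wrist"); cv2.imwrite("pics/w11.png",np.clip(im.astype(int)*1.6,0,255).astype(np.uint8)[:,:,::-1])
E
```

```text
t 11.6 pos [452.4  30.8 334.9] rpy [-179.61   -0.25 -175.2 ] F [-0.9 -0.2 -2.2] op 0.157 q [ 0.07  0.18  2.05 -0.01  0.92 -1.58]
shift m [0.     0.     0.1139] spin -0.2
```

View pics/w11.png

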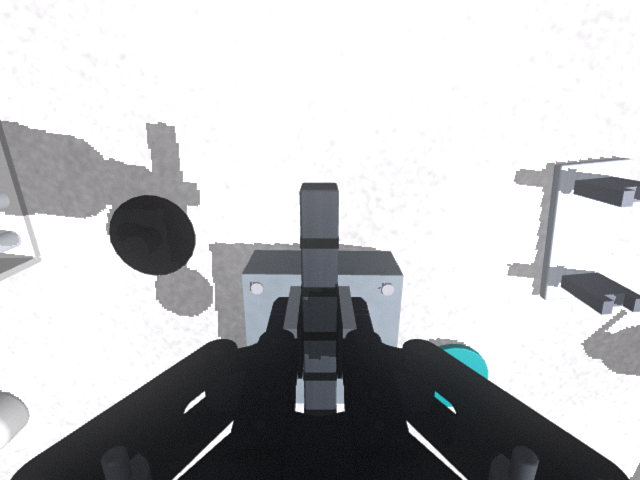

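```bash
python3 - <<'E'
from h import *
im,c,s=shot("wrist")
g=cv2.cvtColor(im,cv2.COLOR_RGB2GRAY).astype(int)
for u in (275,285,355,365):
    col=g[262:290,u]; print(u,262+np.argmax(np.diff(col)),col[:24:2])
for u,v in ((280,275),(360,275)): print(onz(c,u,v,55))
E
```

```text
275 273 [ 57  60  58  58  57  54  98 111 111 109 112 112]
285 273 [ 55  58  57  58  55  54  86 112 111 109 111 111]
355 274 [ 59  58  58  57  56  56  68 118 117 113 112 112]
365 274 [ 58  56  58  58  58  55  65 114 112 115 116 117]
[ 4.88231161e+02 -3.55381260e-01  5.50000000e+01]
[482.54707498  63.59759127  55.        ]
```

{"method": "carry_out", "body": {
  "steps": [
    [[0,0,0,0.05,0],[0,0,0,0.09,0],[0,0,0,0.11,0],[0,0,0,0.115,0],[0,0,0,0.119,0],[0,0,0,0.123,0],[0,0,0,0.125,0],[0,0,0,0.125,0]]
  ]
}}

```text
clock: 12.5
eef_pos: [451.1, 31.3, 210.5]
tcp_rot: [-3.135, -0.007, -3.055]
contact_force: [-6.9, 1.4, 5.9]
opening: 0.161
```

```bash
python3 go.py 452 30 201;  python3 - <<'E'
from h import *
im,c,s=shot("wrist"); cv2.imwrite("pics/w12.png",np.clip(im.astype(int)*1.6,0,255).astype(np.uint8)[:,:,::-1])
E
```

```text
t 12.5 pos [451.1  31.3 210.5] rpy [-179.62   -0.39 -175.03] F [-6.9  1.4  5.9] op 0.161 q [ 0.07  0.39  2.14 -0.01  0.62 -1.58]
shift m [-0.0008 -0.0013  0.0095] spin 0
```

View pics/w12.png

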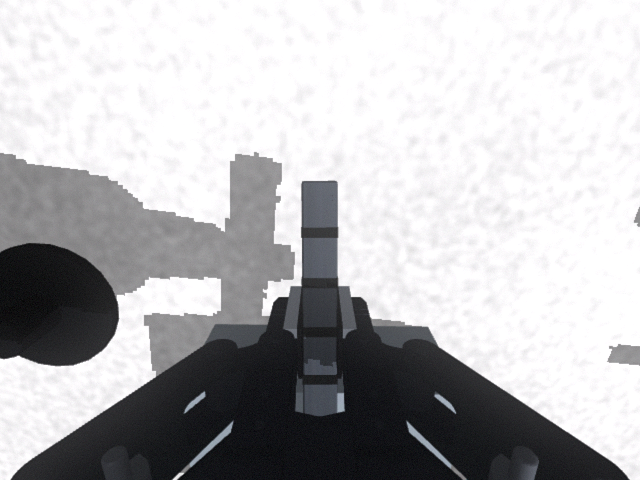

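{"method": "carry_out", "body": {
  "steps": [
    [[0,0,0,0.003,0],[0,0,0,0.006,0],[0,0,0,0.009,0],[0,0,0,0.0105,0],[0,0,0,0.0105,0],[0,0,0,0.0105,0]]
  ]
}}

```text
clock: 13.15
eef_pos: [451.8, 31.9, 201.4]
tcp_rot: [-3.135, -0.005, -3.053]
contact_force: [-2.4, -2.7, 7.8]
opening: 0.153
```

```bash
python3 go.py 452 30 201;  python3 - <<'E'
from h import *
im,c,s=shot("wrist"); cv2.imwrite("pics/w13.png",np.clip(im.astype(int)*1.6,0,255).astype(np.uint8)[:,:,::-1])
im,c,s=shot("scene"); cv2.imwrite("pics/s13.png",cv2.resize(im[130:300,230:430],None,fx=3.5,fy=3.5,interpolation=2)[:,:,::-1])
E
```

```text
t 13.15 pos [451.8  31.9 201.4] rpy [-179.6    -0.27 -174.94] F [-2.4 -2.7  7.8] op 0.153 q [ 0.07  0.41  2.14 -0.01  0.59 -1.58]
shift m [-0.     -0.0019  0.0004] spin 0
```

View pics/w13.png

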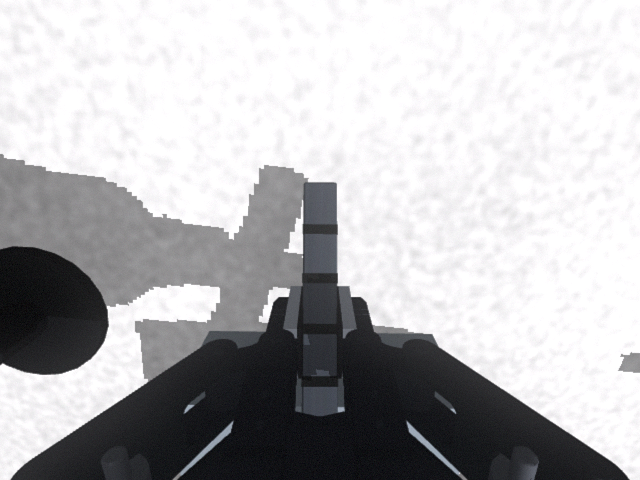

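View pics/s13.png

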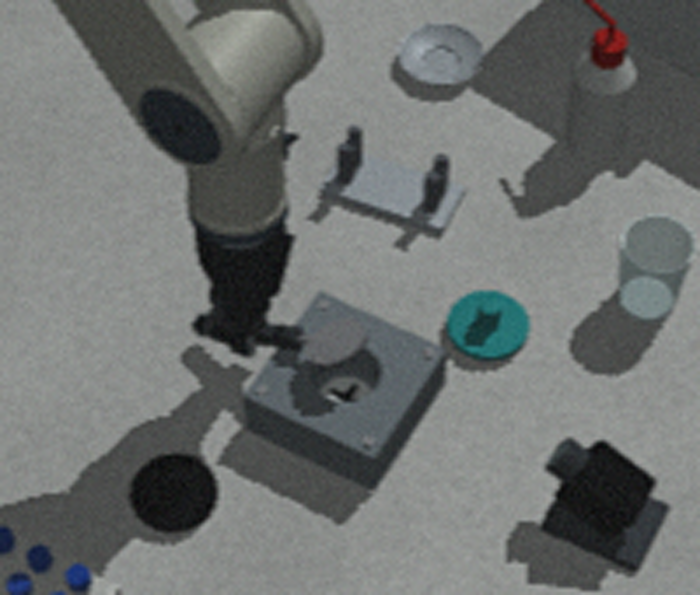

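```bash
python3 - <<'E'
from h import *
f=grab_frame("wrist"); T=np.array(f["T_tool_cam"]);K=np.array(f["intrinsics"])
im=f["image"]; g=cv2.cvtColor(im,cv2.COLOR_RGB2GRAY).astype(int)
c=(K,T[:3,3],T[:3,:3])
for x0 in (-2,0,2):
  for z0 in (155,157):
   o=[]
   for th in (0,20,25,30,35):
    t=np.radians(th); p=lambda a,b:np.array([x0+a*np.cos(t)-b*np.sin(t)*-1*-1,0,z0+a*np.sin(t)-b*np.cos(t)])
    q=lambda a,b,w:np.array([x0+a*np.cos(t)+b*np.sin(t),w,z0+a*np.sin(t)-b*np.cos(t)])
    l=proj(c,q(60,8,-7)); rr=proj(c,q(60,8,7)); o.append((th,round(l[1],1),round(rr[0]-l[0],1)))
   print(x0,z0,o)
for v in range(178,230,4):
    x=np.where(g[v,280:360]<85)[0]+280; print(v,x.min() if len(x) else 0,x.max() if len(x) else 0,len(x))
print(g[176:192,320], g[220:236,320])
w10=cv2.cvtColor(cv2.imread("pics/w10.png"),6).astype(int)
for v in range(184,200,4):
    x=np.where(w10[v,280:360]<135)[0]+280; print(v,x.min() if len(x) else 0,x.max() if len(x) else 0,len(x))
E
```

```text
-2 155 [(0, np.float64(197.3), np.float64(40.5)), (20, np.float64(188.5), np.float64(34.6)), (25, np.float64(189.4), np.float64(33.3)), (30, np.float64(191.3), np.float64(32.1)), (35, np.float64(194.1), np.float64(31.0))]
-2 157 [(0, np.float64(196.1), np.float64(39.8)), (20, np.float64(187.6), np.float64(34.1)), (25, np.float64(188.5), np.float64(32.8)), (30, np.float64(190.4), np.float64(31.7)), (35, np.float64(193.2), np.float64(30.6))]
0 155 [(0, np.float64(191.6), np.float64(40.7)), (20, np.float64(183.6), np.float64(34.7)), (25, np.float64(184.7), np.float64(33.4)), (30, np.float64(186.8), np.float64(32.2)), (35, np.float64(189.7), np.float64(31.1))]
0 157 [(0, np.float64(190.5), np.float64(40.1)), (20, np.float64(182.7), np.float64(34.2)), (25, np.float64(183.8), np.float64(33.0)), (30, np.float64(185.9), np.float64(31.8)), (35, np.float64(188.9), np.float64(30.7))]
2 155 [(0, np.float64(185.8), np.float64(40.9)), (20, np.float64(178.6), np.float64(34.9)), (25, np.float64(179.9), np.float64(33.6)), (30, np.float64(182.2), np.float64(32.4)), (35, np.float64(185.3), np.float64(31.3))]
2 157 [(0, np.float64(184.8), np.float64(40.3)), (20, np.float64(177.8), np.float64(34.4)), (25, np.float64(179.1), np.float64(33.1)), (30, np.float64(181.4), np.float64(32.0)), (35, np.float64(184.5), np.float64(30.9))]
178 0 0 0
182 304 307 4
186 303 336 34
190 303 336 34
194 303 336 34
198 303 336 34
202 299 336 34
206 284 336 34
210 304 336 33
214 304 336 33
218 285 336 36
222 283 336 37
226 289 337 36
[154 152 155 155 155 149  91  55  58  63  60  62  60  62  60  60] [58 60 58 56 44 36 32 36 34 36 33 35 35 39 55 57]
184 302 336 35
188 301 337 37
192 300 337 38
196 300 337 38
```

{"method": "carry_out", "body": {
  "steps": [
    [[0,0,0,-0.02,0],[0,0,0,-0.05,0],[0,0,0,-0.08,0],[0,0,0,-0.09,0],[0,0,0,-0.09,0],[0,0,0,-0.09,0]]
  ]
}}

```text
clock: 13.9
eef_pos: [451.9, 32.9, 291.0]
tcp_rot: [-3.135, -0.005, -3.053]
contact_force: [-0.1, 0.3, -2.0]
opening: 0.155
```

```bash
python3 go.py 465 29.5 274 186;  python3 - <<'E'
from h import *
im,c,s=shot("wrist"); cv2.imwrite("pics/w14.png",np.clip(im.astype(int)*1.6,0,255).astype(np.uint8)[:,:,::-1])
np.savez("w14.npz",im=im)
im,c,s=shot("scene"); np.savez("s14.npz",im=im); cv2.imwrite("pics/s14.png",cv2.resize(im[150:260,270:400],None,fx=6,fy=5.4,interpolation=2)[:,:,::-1])
im,c,s=shot("top"); np.savez("t14.npz",im=im); cv2.imwrite("pics/t14.png",cv2.resize(im[200:320,240:370],None,fx=6,fy=5,interpolation=2)[:,:,::-1])
E
```

```text
t 13.9 pos [451.9  32.9 291. ] rpy [-179.6    -0.28 -174.9 ] F [-0.1  0.3 -2. ] op 0.155 q [ 0.07  0.25  2.09 -0.01  0.81 -1.58]
shift m [-0.0128 -0.0044  0.0169] spin -0.9
```

View pics/w14.png

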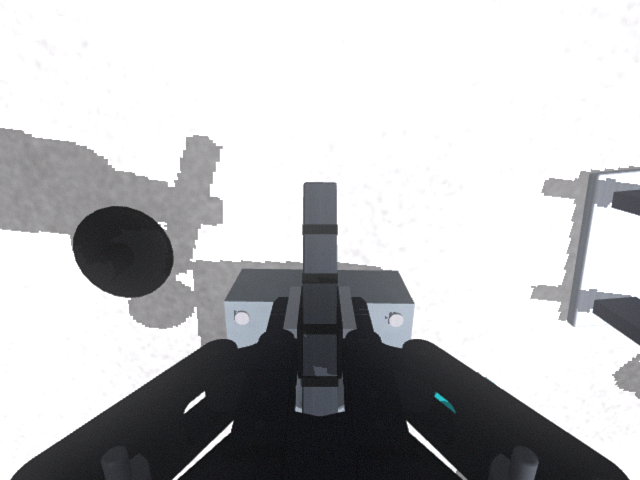

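View pics/s14.png

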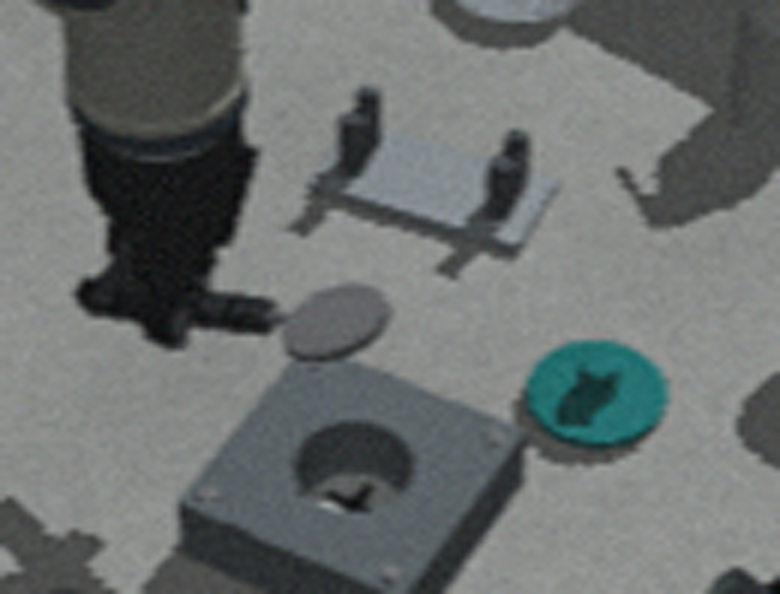

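View pics/t14.png

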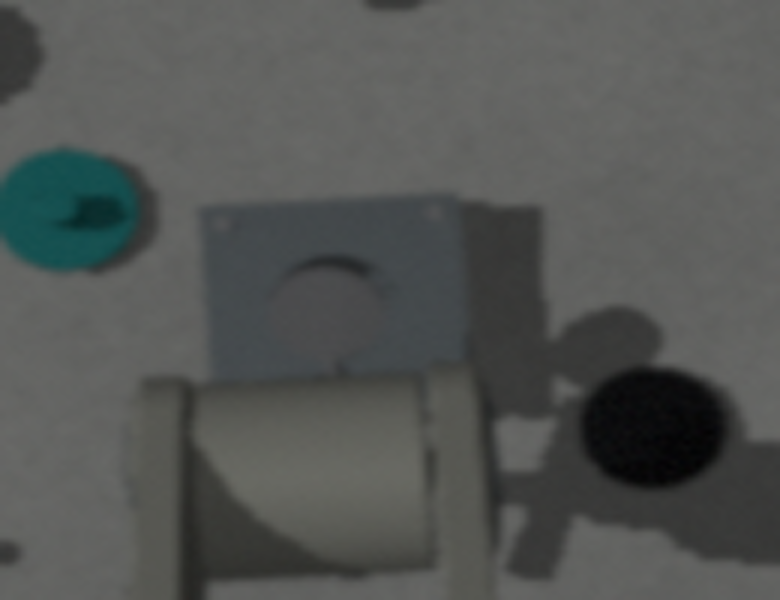

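```bash
cat > tri.py <<'E'
from h import *
def tri(c1,p1,c2,p2):
    e1,d1=ray(c1,*p1);e2,d2=ray(c2,*p2);d1/=np.linalg.norm(d1);d2/=np.linalg.norm(d2)
    A=np.stack([d1,-d2],1);t=np.linalg.lstsq(A,e2-e1,rcond=None)[0]
    a=e1+d1*t[0];b=e2+d2*t[1];return (a+b)/2,np.linalg.norm(a-b)
E
python3 - <<'E'
from tri import *
ct=cam(grab_frame("top"));cs=cam(grab_frame("scene"))
print(tri(ct,(294.8,262.6),cs,(326.2,209.4)))
print(tri(ct,(240+329/6,200+300/5),cs,(326.2,209.4)))
# bias check on cap flange & turq
p,_=tri(ct,(240+653/6,200+427/5),cs,(230+173/3.5,130+492/3.5)); print("cap flange",p)
print("turq",tri(ct,(240+68/6,200+209/5),cs,(270+596/6,150+393/5.4)))
s=r.sense();print(s["eef_pos"])
E
```

```text
(array([541.83664385,  38.78613748, 176.29462511]), np.float64(4.264907532597114))
(array([546.55167011,  36.87068547, 182.27940271]), np.float64(1.2032183699666879))
cap flange [ 481.80440653 -123.83421718    7.60858953]
turq (array([612.34395171, 177.56518296,   8.71493411]), np.float64(2.339308893333089))
[451.84737754  32.54904996 290.35770962]
```

```bash
cat > tilt.py <<'E'
from h import *
f=grab_frame("wrist"); T=np.array(f["T_tool_cam"]);K=np.array(f["intrinsics"]); c=(K,T[:3,3],T[:3,:3])
def prof(im,v0,v1,thr=0.5):
    g=cv2.GaussianBlur(im.astype(np.float32),(1,5),0) if im.ndim==2 else cv2.cvtColor(im,cv2.COLOR_RGB2GRAY).astype(np.float32)
    P=[];W=[]
    for v in range(v0,v1):
        row=g[v]; 
        def edge(d):
            u=320
            base=np.median(row[312:328])
            for k in range(8,30):
                a=row[320+d*k];b=row[320+d*(k+1)]
                t=base+18*sc
                if a<t<=b: return 320+d*(k+(t-a)/(b-a))
            return None
        l,rr=edge(-1),edge(1)
        if l is None or rr is None or not 26<rr-l<48: continue
        w=rr-l; um=(l+rr)/2
        e,d=ray(c,um,v); dl=np.linalg.inv(K)@[um,v,1.]
        P.append(e+d*(K[0,0]*14/w)); W.append((v,w))
    P=np.array(P);W=np.array(W); 
    A=np.polyfit(W[:,0],W[:,1],1); rs=W[:,1]-np.polyval(A,W[:,0]); k=abs(rs)<1.0
    A=np.polyfit(W[k,0],W[k,1],1)
    pts=[]
    for v in (190,250):
        w=np.polyval(A,v); e,d=ray(c,320,v); pts.append(e+d*(K[0,0]*14/w))
    q=pts[0]-pts[1]
    print("n",k.sum(),"w190,w250",np.polyval(A,[190,250]).round(2),"tilt deg",np.degrees(np.arctan2(q[2],q[0])).round(1),"pts",np.round(pts,1).tolist())
sc=1.6
a=cv2.imread("pics/w10.png")[:,:,::-1]; prof(a,190,282)
a=cv2.imread("pics/w11.png")[:,:,::-1]; prof(a,190,245)
for n in ("w12","w13"):
    a=cv2.imread(f"pics/{n}.png")[:,:,::-1]; prof(a,190,280)
sc=1
prof(np.load("w14.npz")["im"],190,258)
E
python3 tilt.py
```

```text
n 82 w190,w250 [37.81 37.68] tilt deg 17.4 pts [[58.8, -0.7, 156.1], [37.6, -0.6, 149.4]]
n 54 w190,w250 [38.3  37.05] tilt deg 7.8 pts [[59.1, -0.7, 154.5], [36.8, -0.6, 151.4]]
n 88 w190,w250 [35.39 34.75] tilt deg 12.6 pts [[57.2, -0.6, 164.6], [33.8, -0.6, 159.3]]
n 90 w190,w250 [32.47 33.52] tilt deg 28.7 pts [[54.8, -0.6, 176.5], [32.0, -0.6, 164.0]]
n 68 w190,w250 [32.72 33.32] tilt deg 24.4 pts [[55.1, -0.6, 175.4], [31.7, -0.6, 164.8]]
```

```bash
python3 - <<'E'
from h import *
im=np.load("s14.npz")["im"][185:265,300:365]; a=cv2.resize(np.clip(im*2.2,0,255).astype(np.uint8),None,fx=9,fy=7,interpolation=2)
cv2.imwrite("pics/s14b.png",a[:,:,::-1])
im=np.load("t14.npz")["im"][235:285,270:335]; a=cv2.resize(np.clip(im*2.5,0,255).astype(np.uint8),None,fx=12,fy=11,interpolation=2)
cv2.imwrite("pics/t14b.png",a[:,:,::-1])
E
```

```text
(no output)
```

View pics/s14b.png

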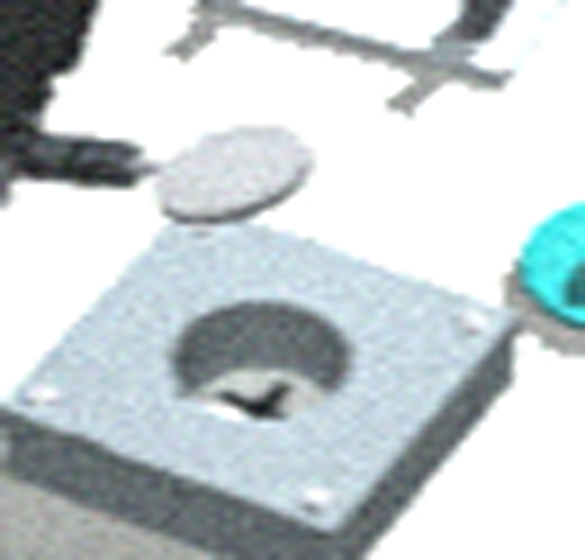

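View pics/t14b.png

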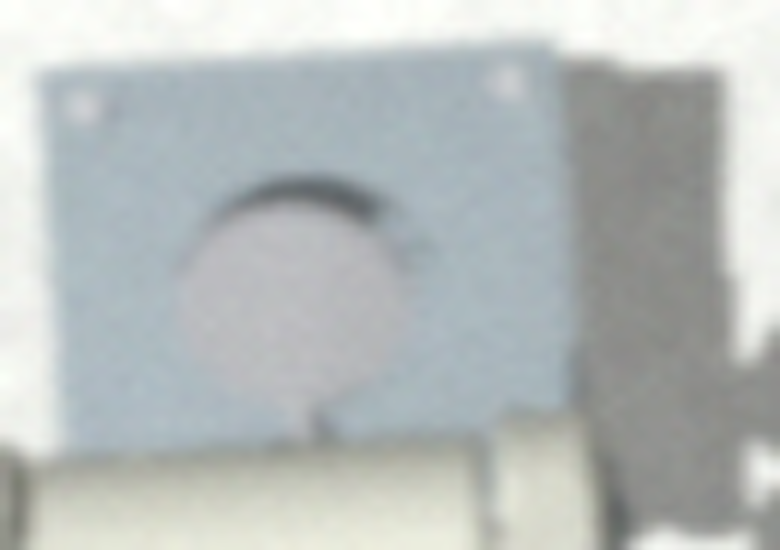

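```bash
python3 - <<'E'
from tri import *
from scipy.optimize import minimize
ct=cam(grab_frame("top"));cs=cam(grab_frame("scene"))
S=lambda x,y:(300+x/9-.5+.5/9,185+y/7-.5+.5/7); Tp=lambda x,y:(270+x/12-.5,235+y/11-.5)
# far left screw (+x,+y) and far right (+x,-y); scene: right screw (472,322) is (+x,+y); bottom (317,498) is (+x,-y)
for t,s_ in ((Tp(83,105),S(472,322)),(Tp(508,82),S(317,498))): print("screw",tri(ct,t,cs,s_))
print("head",tri(ct,Tp(295,308),cs,S(236,172)))
# scene bias at screws known z55 using only scene
for q in (S(472,322),S(317,498),S(42,394)): print(onz(cs,*q,55))
for q in (Tp(83,105),Tp(508,82)): print(onz(ct,*q,55))
# ellipse aspect in scene by moment fit
im=np.load("s14.npz")["im"]
s=r.sense();print(s["eef_pos"])
E
```

```text
screw (array([600.55609556,  95.90808957,  52.44630446]), np.float64(2.812223706690761))
screw (array([608.17215353,  -9.94254263,  53.75623239]), np.float64(2.681071042404663))
head (array([541.11818683,  39.94853126, 175.97016602]), np.float64(1.7026449769655072))
[600.45238437  93.36626796  55.        ]
[607.62527182 -11.51024937  55.        ]
[501.60079133 -18.97569839  55.        ]
[601.42540855  96.64024856  55.        ]
[609.08673167  -9.07587674  55.        ]
[452.08678898  32.5226055  290.85485003]
```

The scene and top triangulation, corrected by the block screws, puts the head at about (542,39,176). That means a lean of only about 22°, and the wrist tail depth agrees at 20–24°. I'll press again, about 7 mm deeper.

{"method": "carry_out", "body": {
  "steps": [
    [[0,0,-0.001,0.04,0],[0,0,-0.001,0.075,0],[0,0,-0.001,0.086,0],[0,0,-0.001,0.09,0],[0,0,-0.001,0.093,0],[0,0,-0.001,0.096,0],[0,0,-0.001,0.0965,0],[0,0,-0.001,0.0965,0]]
  ]
}}

```text
clock: 15.1
eef_pos: [451.6, 30.8, 195.8]
tcp_rot: [-3.135, -0.006, -3.053]
contact_force: [-5.2, -0.1, 8.1]
opening: 0.16
```

{"method": "carry_out", "body": {
  "steps": [
    [[0,0,0,-0.03,0],[0,0,0,-0.07,0],[0,0,0,-0.096,0],[0,0,0,-0.096,0],[0,0,0,-0.096,0]]
  ],
  "squeeze": 50
}}

```text
clock: 15.6
eef_pos: [452.5, 31.5, 293.0]
tcp_rot: [-3.134, -0.003, -3.053]
contact_force: [-0.3, -0.6, -0.5]
opening: 0.154
```

```bash
python3 go.py; cat > look.py <<'E'
import sys
from h import *
n=sys.argv[1]
im,c,s=shot("wrist"); np.savez(f"w{n}.npz",im=im)
im,c,s=shot("scene"); np.savez(f"s{n}.npz",im=im); im=im[185:265,300:365]; cv2.imwrite(f"pics/s{n}.png",cv2.resize(np.clip(im*2.2,0,255).astype(np.uint8),None,fx=9,fy=7,interpolation=2)[:,:,::-1])
im,c,s=shot("top"); np.savez(f"t{n}.npz",im=im); im=im[235:285,270:335]; cv2.imwrite(f"pics/t{n}.png",cv2.resize(np.clip(im*2.5,0,255).astype(np.uint8),None,fx=12,fy=11,interpolation=2)[:,:,::-1])
E
python3 look.py 15; sed -i '/^sc=1$/,$d' tilt.py; python3 - <<'E'
exec(open("tilt.py").read())
sc=1
for n in ("w14","w15"): prof(np.load(n+".npz")["im"],190,258)
E
```

```text
t 15.6 pos [452.5  31.5 293. ] rpy [-179.59   -0.18 -174.95] F [-0.3 -0.6 -0.5] op 0.154 q [ 0.07  0.24  2.09 -0.01  0.81 -1.58]
n 82 w190,w250 [37.81 37.68] tilt deg 17.4 pts [[58.8, -0.7, 156.1], [37.6, -0.6, 149.4]]
n 54 w190,w250 [38.3  37.05] tilt deg 7.8 pts [[59.1, -0.7, 154.5], [36.8, -0.6, 151.4]]
n 88 w190,w250 [35.39 34.75] tilt deg 12.6 pts [[57.2, -0.6, 164.6], [33.8, -0.6, 159.3]]
n 90 w190,w250 [32.47 33.52] tilt deg 28.7 pts [[54.8, -0.6, 176.5], [32.0, -0.6, 164.0]]
n 68 w190,w250 [32.72 33.32] tilt deg 24.4 pts [[55.1, -0.6, 175.4], [31.7, -0.6, 164.8]]
n 67 w190,w250 [31.02 32.53] tilt deg 33.5 pts [[53.5, -0.6, 183.3], [30.4, -0.6, 168.0]]
```

View pics/s15.png

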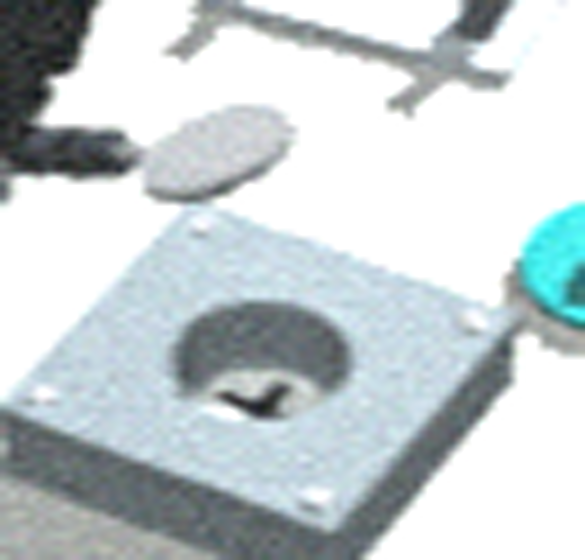

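View pics/t15.png

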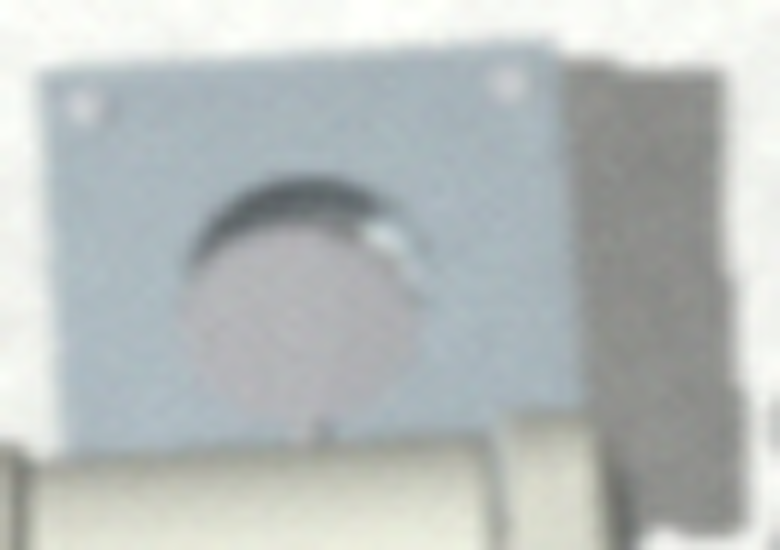

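```bash
python3 - <<'E'
from tri import *
ct=cam(grab_frame("top"));cs=cam(grab_frame("scene"))
S=lambda x,y:(300+x/9-.5+.5/9,185+y/7-.5+.5/7); Tp=lambda x,y:(270+x/12-.5,235+y/11-.5)
h=tri(ct,Tp(301,322),cs,S(218,150.5));print("head",h)
s=r.sense();print(s["eef_pos"]); d=h[0]-s["eef_pos"]; print(np.hypot(d[0],d[1]),d)
# plane method: scene ray with vertical plane through handle (yaw 5.05)
for off in (0,):
    n=np.array([-np.sin(np.radians(5.05)),np.cos(np.radians(5.05)),0]); e,q=ray(cs,*S(218,150.5)); t=((s["eef_pos"]-e)@n)/(q@n); print(e+q*t)
    e,q=ray(ct,*Tp(301,322)); t=((s["eef_pos"]-e)@n)/(q@n)
# ellipse fits on masks
im=np.load("s15.npz")["im"].astype(int)
for y,x in ((206,323),(215,335),(200,318)): print(im[y,x])
E
```

```text
head (array([536.57488776,  37.81340888, 189.21327239]), np.float64(0.7038388108854222))
[451.86866596  31.47582751 290.8964189 ]
84.94297469299235 [  84.7062218     6.33758138 -101.68314652]
[536.19816283  38.92786282 187.83757233]
[97 97 98]
[142 144 141]
[143 147 143]
```

The scene and top views put the head centre at about (538,38,188.5), a lean of about 30°, and the tail drop agrees. I'll press once more, about 2 mm deeper, to centre it.

{"method": "carry_out", "body": {
  "steps": [
    [[0,0,0,0.04,0],[0,0,0,0.075,0],[0,0,0,0.09,0],[0,0,0,0.094,0],[0,0,0,0.096,0],[0,0,0,0.098,0],[0,0,0,0.0985,0],[0,0,0,0.0985,0]]
  ],
  "squeeze": 30
}}

```text
clock: 16.7
eef_pos: [450.3, 30.7, 193.2]
tcp_rot: [-3.135, -0.01, -3.054]
contact_force: [-8.3, -1.4, 10.1]
opening: 0.149
```

{"method": "carry_out", "body": {
  "steps": [
    [[0,0,0,0,0],[0,0,0,-0.03,0],[0,0,0,-0.06,0],[0,0,0,-0.08,0],[0,0,0,-0.08,0],[0,0,0,-0.08,0]]
  ],
  "squeeze": 60
}}

```text
clock: 17.3
eef_pos: [451.2, 31.3, 273.6]
tcp_rot: [-3.135, -0.008, -3.054]
contact_force: [-0.5, -0.4, -1.6]
opening: 0.156
```

```bash
python3 go.py 464 29.5 274 186; python3 look.py 16;python3 - <<'E' | tail -2
exec(open("tilt.py").read())
sc=1
for n in ("w15","w16"): prof(np.load(n+".npz")["im"],190,258)
E
```

```text
t 17.3 pos [451.2  31.3 273.6] rpy [-179.6    -0.48 -174.95] F [-0.5 -0.4 -1.6] op 0.156 q [ 0.07  0.28  2.1  -0.01  0.77 -1.58]
shift m [-0.0125 -0.0029 -0.0005] spin -0.95
n 67 w190,w250 [31.02 32.53] tilt deg 33.5 pts [[53.5, -0.6, 183.3], [30.4, -0.6, 168.0]]
n 68 w190,w250 [30.82 32.39] tilt deg 34.2 pts [[53.3, -0.6, 184.3], [30.2, -0.6, 168.6]]
```

View pics/s16.png

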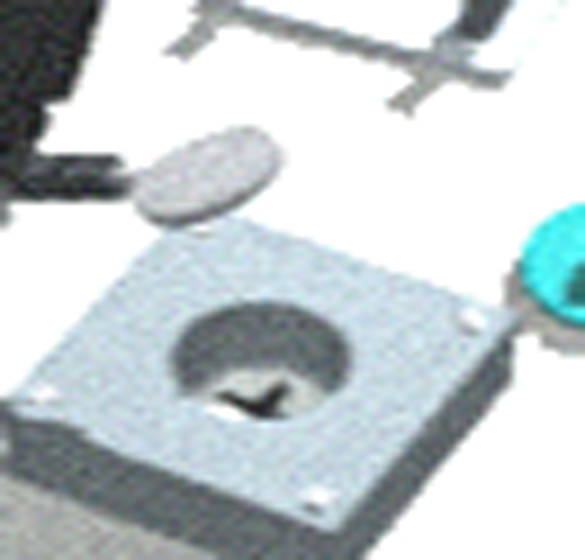

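View pics/t16.png

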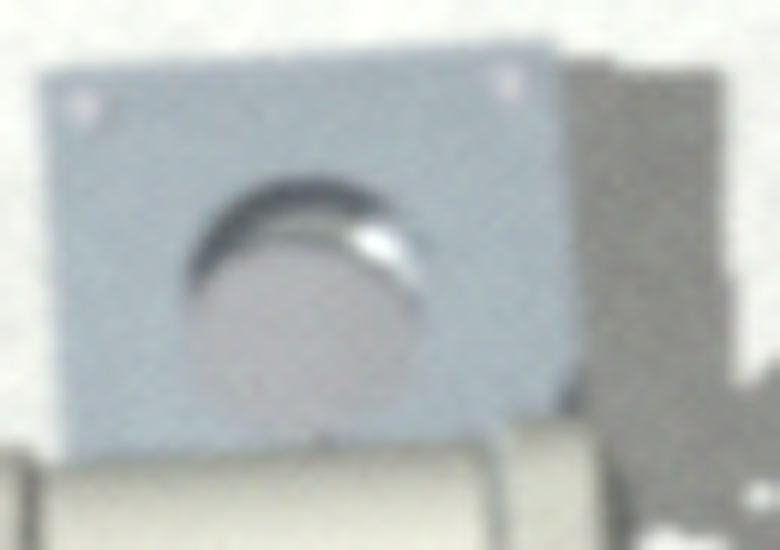

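```bash
python3 - <<'E'
from tri import *
ct=cam(grab_frame("top"));cs=cam(grab_frame("scene"))
S=lambda x,y:(300+x/9-.5+.5/9,185+y/7-.5+.5/7); Tp=lambda x,y:(270+x/12-.5,235+y/11-.5)
h=tri(ct,Tp(304,334),cs,S(210,173));print("head",h)
s=r.sense();print(s["eef_pos"]); d=h[0]-s["eef_pos"]; print(np.hypot(d[0],d[1]),d)
E
python3 go.py
```

```text
head (array([534.05014233,  37.26046822, 173.28425603]), np.float64(0.17303920028382833))
[450.76917637  31.25810291 272.35532125]
83.49699204343949 [ 83.28096596   6.00236531 -99.07106522]
t 17.6 pos [450.8  31.3 272.4] rpy [-179.6    -0.68 -174.95] F [ 0.5  1.3 -1.2] op 0.151 q [ 0.07  0.28  2.1  -0.01  0.77 -1.58]
```

{"method": "carry_out", "body": {
  "steps": [
    [[0,-0.005,-0.001,0,0],[0,-0.01,-0.002,0,-1],[0,-0.0145,-0.002,0,-1],[0,-0.0145,-0.002,0,-1],[0,-0.0145,-0.002,0,-1],[0,-0.0145,-0.002,0,-1],[0,-0.0145,-0.002,0,-1],[0,-0.0145,-0.002,0,-1]]
  ]
}}

```text
clock: 18.4
eef_pos: [465.3, 30.6, 272.2]
tcp_rot: [-3.135, -0.012, -3.036]
contact_force: [0.3, -0.2, -1.4]
opening: 0.153
```

```bash
python3 go.py; python3 look.py 17; python3 go.py;python3 - <<'E' | tail -2
exec(open("tilt.py").read())
sc=1
for n in ("w16","w17"): prof(np.load(n+".npz")["im"],190,258)
E
```

```text
t 18.4 pos [465.3  30.6 272.2] rpy [-179.61   -0.69 -173.95] F [ 0.3 -0.2 -1.4] op 0.153 q [ 0.07  0.3   2.07 -0.01  0.78 -1.6 ]
t 18.55 pos [465.4  30.6 272.3] rpy [-179.61   -0.68 -173.95] F [ 0.1  0.1 -0.9] op 0.153 q [ 0.06  0.3   2.07 -0.01  0.78 -1.6 ]
n 68 w190,w250 [30.82 32.39] tilt deg 34.2 pts [[53.3, -0.6, 184.3], [30.2, -0.6, 168.6]]
n 67 w190,w250 [30.74 32.36] tilt deg 34.6 pts [[53.3, -0.6, 184.7], [30.1, -0.6, 168.8]]
```

View pics/s17.png

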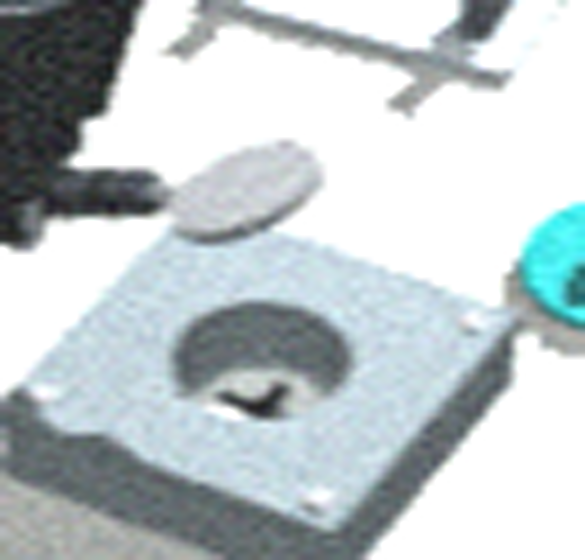

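View pics/t17.png

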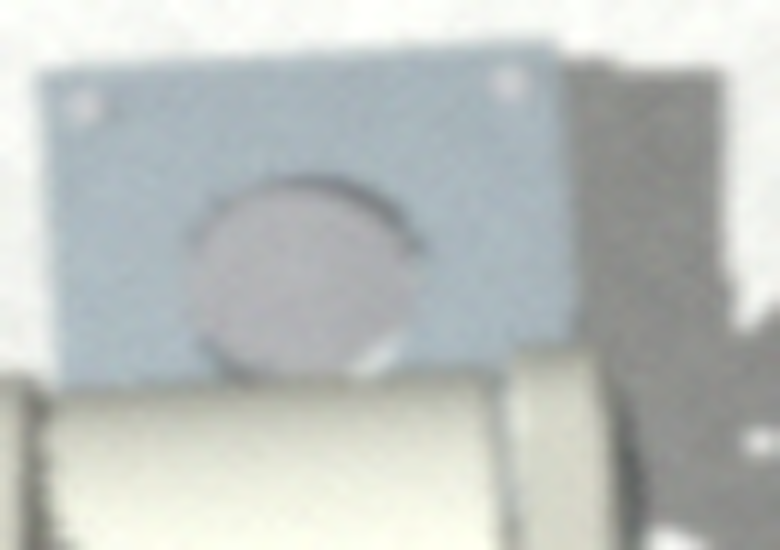

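```bash
python3 - <<'E'
from tri import *
ct=cam(grab_frame("top"));cs=cam(grab_frame("scene"))
S=lambda x,y:(300+x/9-.5+.5/9,185+y/7-.5+.5/7); Tp=lambda x,y:(270+x/12-.5,235+y/11-.5)
print("head",tri(ct,Tp(302,282),cs,S(246,190)))
# mark in scene (265,398) z=14
print("mark scene",onz(cs,*S(262,400),14))
im,c,s=shot("scene"); cv2.imwrite("pics/s18.png",np.clip(im*1.8,0,255).astype(np.uint8)[:,:,::-1])
im,c,s=shot("top"); cv2.imwrite("pics/t18.png",np.clip(im*1.8,0,255).astype(np.uint8)[:,:,::-1])
print(s["qvel"].round(4))
E
python3 go.py
```

```text
head (array([547.26817681,  38.01953821, 170.70812914]), np.float64(0.08508774656053432))
mark scene [548.50630526  42.25946058  14.        ]
[ 0.0004 -0.0016 -0.0006 -0.002  -0.0004  0.0013]
t 18.8 pos [465.4  30.6 272.2] rpy [-179.61   -0.69 -173.95] F [ 0.2 -0.1 -0.7] op 0.149 q [ 0.06  0.3   2.07 -0.01  0.78 -1.6 ]
```

View pics/s18.png

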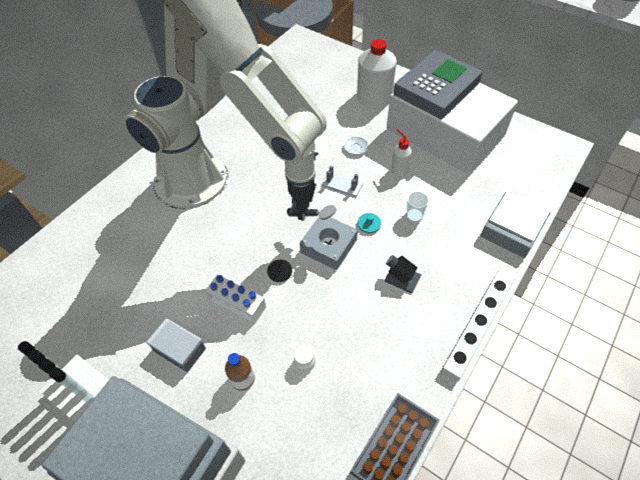

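The last picture shows the cap standing at (279,271), the mirror over the block at (327,212), and the bystanders unmoved. The glass measures about (549,38,170) and the mark about (550,39), and the tilt isn't drifting. I'm handing in now.

```bash
python3 -c "
from rig import workorder
print(workorder.sign_off())"; python3 go.py
```

```text
the job is handed in; nothing more can be done
None
the job is handed in; nothing more can be done
```

The cap is on the bench and the mirror is held above the mark. I handed the job in at about 18.8 s; no verdict was reported.

**What I did**
- **Cap:** I lifted it by the knob and stood it, knob up, at about (481, -122) mm, roughly 175 mm from the mark. I released it and did not touch the turquoise look-alike.
- **Mirror:** I gripped the handle at its centre and lifted it straight out of the rest. The tool can only point down, so I tilted the mirror in the jaws by pressing the handle on the near top edge of the block. It took three presses of about 10 N each. I then tightened the grip to 60 N and moved the glass over the mark.

**Last checks**

| Check | Measured | Required |
|---|---|---|
| Glass centre | about (549, 38, 170) mm | within 15 mm of the mark's vertical line, 152–188 mm up |
| Mark | about (550, 39) mm | – |
| Lean | about 31–32° | 31.7° ± 5.7° |
| Handle heading against the camera direction | both about 6° | sideways ± 5.7° |
| Arm | still, no outside force beyond the sensor's noise | steady, touching nothing |

In the last picture the other things stood where they were.

**Where checks disagreed**
- **Lean:** the estimates did not fully agree. Raw handle widths in the wrist view gave 34.6°, but that method also read 8–17° on the level handle. I relied on the position of the glass relative to the gripper, which the earlier tail-depth readings supported.
- **Mark position:** the views differed by 2–4 mm.
- **Not checked directly:** I had no picture from the bench camera, so I could not see the mark in the glass.

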